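# Clear the keepsake blocks from the catch tray into the carry box

### The job

Collect the two finished keepsake blocks from the machine's sloping catch tray and stand each one upright on its bamboo foot on the cork floor inside the wooden carry box, set down gently rather than dropped or rammed. The cork floor sits at a different height each time, so feel for it. Leave the short offcut in the tray and do not disturb the other things on the mantel.

Things in the scene. Friction and masses are not known exactly. Their poses are not given: they have to be found in the camera images.
- block_a_mid (a point): finished block 110 x 52 x 24 mm, about 0.16 kg, pale acrylic with a 22 mm bamboo foot at one end. Point: its very centre; z along the length away from the foot (foot face 55 mm down -z), y across the width, x through the thickness. Starts on the 45 degree tray, foot down against the lip, z leaning 45 degrees towards the machine, x into the slope.
- block_b_mid (a point): the second finished block 110 x 52 x 24 mm, about 0.16 kg, pale acrylic with a 22 mm bamboo foot at one end. Point: its very centre; z along the length away from the foot (foot face 55 mm down -z), y across the width, x through the thickness. Starts on the 45 degree tray, foot down against the lip, z leaning 45 degrees towards the machine, x into the slope.
- offcut_mid (a point): waste offcut, plain acrylic 50 x 52 x 24 mm without a foot, on one of the tray's three places (which is which changes). Point: its centre; axes as for the blocks. To be left.
- machine: fixed white machine and catch tray. Origin on the table under the tray, x up the slope, y along it. Slope 45 degrees up to +x, 350 mm wide; parts lie on runners 34 mm wide, 15 mm proud, at y -100, 0, 100 mm, so fingers fit beside and below them. Lip 14 mm above the runners (z 36 mm); runners end at z 108 mm; housing x 45 to 171, y -190 to 190, 106 mm high
- tote: fixed open wooden carry box, 170 (x) by 280 (y) mm outside, walls 8 mm thick, 80 mm high. Origin at the centre of its underside, z up. Inside, a level firm cork floor 152 x 262 mm fills the box; its top is 14 to 59 mm above the origin, different each time and not reported; it does not give under a block or a light push
- horse: white porcelain horse figurine, about 125 mm long and 120 mm high, bystander; origin under its base.
- tin: copper-coloured round tin with closed lid, 76 mm across, 62 mm high, bystander; origin at the centre of its underside.
- tumbler: frosted glass tumbler, 72 mm across, 95 mm high, bystander; origin at the centre of its underside.
- clamp: bamboo clamp on a foot gripping a postcard-sized acrylic block upright, 105 mm wide and 176 mm high over all, bystander; origin under its foot.
- candlestick: brass candlestick with candle, 76 mm across the foot, 190 mm high, bystander; origin at the centre of its underside.
There are look-alikes about, which are no part of the job. What is shaped like the part that bears block_b_mid but red or turquoise is not meant.

How it is judged:
At the end, for the whole second after the job is handed in: Both blocks are inside the carry box, standing still and upright (within 0.15 rad, bamboo foot down) on the cork floor, released; the offcut is within 20 mm of where it was in the tray (x of block_a_mid in the frame of tote between -0.076 and 0.076 m and y of block_a_mid in the frame of tote between -0.131 and 0.131 m and z of block_a_mid in the frame of tote between 0.06 and 0.125 m and angle between each of block_a_mid, block_b_mid's own z axis and vertical below 0.15 rad and linear speed of each of block_a, block_b below 0.02 m/s and angular speed of each of block_a, block_b below 0.15 rad/s and x of block_b_mid in the frame of tote between -0.076 and 0.076 m and y of block_b_mid in the frame of tote between -0.131 and 0.131 m and z of block_b_mid in the frame of tote between 0.06 and 0.125 m and distance of offcut_mid from where it was at the start of the episode below 0.02 m); the robot touches nothing.
It fails at once if a block is pressed or dropped on the carry box with more than 45 N (contact force between any of block_a, block_b and tote above 45 N).
It fails at once if a block is let go over the carry box and falls faster than 0.4 m/s (a drop of about 8 mm) ((horizontal distance between block_a_mid and tote below 0.17 m and contact force between block_a and the fingers below 0.3 N and linear speed of block_a above 0.4 m/s) or (horizontal distance between block_b_mid and tote below 0.17 m and contact force between block_b and the fingers below 0.3 N and linear speed of block_b above 0.4 m/s)).
It fails at once if a bystander (horse, tin, tumbler, clamp or candlestick) is moved by more than 20 mm (distance of any of horse, tin, tumbler, clamp, candlestick from where it was at the start of the episode above 0.02 m).
It fails at once if the offcut leaves its place in the tray (distance of offcut_mid from where it was at the start of the episode above 0.04 m).
It also fails if it takes over 64 s, if anything falls off the work surface, if the arm or the gripper's body presses on something with over 40 N, if the wrist force passes 120 N, or if a joint passes its speed limit or range.

### The arm

A 7-joint arm with a two-finger parallel gripper is mounted at the origin on the work surface. World frame = base frame: x ahead of the robot, y to its left, z up, the work surface at z = 0. Lengths are in m, angles in rad, forces in N, time in s.
With the tool pointing down it reaches from about 0.425 to 0.875 m from the base axis. Payload 9.9 kg.
Tool frame: the origin (TCP) lies midway between the tips of the shut fingers; the grasp point (between the pads) lies 19 mm behind it; z points along the fingers, y is the direction in which the jaws open and shut (so a half turn about z gives the same grasp; the last joint's range is limited). The gripper opens to 85 mm and grips with 20 to 120 N. Pads are 22 mm wide; open, the fingers measure 114 mm over their backs; the gripper's body (76 mm by 85 mm) begins 54 mm behind the grasp point. The pads swing forward as they close: fully open they stand 13 mm farther back than shut.
Start: joints at [1.085, 0.576, 0.025, 1.437, -0.015, 1.129, -0.057], TCP at [0.264, -0.621, 0.231] pointing down, gripper open.
Joint ranges: [-2.76, 2.76], [-0.34, 2.15], [-1.52, 1.57], [0.19, 2.46], [-1.09, 4.23], [0.17, 1.99], [-2.82, 2.82]. Speed limits (rad/s): [2.22, 2.22, 3.01, 3.01, 3.14, 3.14, 3.14].

### API

Orientations are given as a rotation vector (axis times angle).
In Python, from bench import read_state, camera, camera_info, hand_in gives the robot as it stands.
- The arm moves only by the tool drive_tool, never from a script. Its argument "steps" is a list of rows, each a list of 7 numbers: the shift along the tool's x, y, z in mm, then the turn, a rotation vector about the tool's x, y, z in degrees, then the closure, from -1 (fully open) to 1 (shut). In form: [[x, y, z, wx, wy, wz, fingers], ...]. A call has 1 to 5 rows; each row shifts and turns the commanded pose from where the row before left it, along the tool's axes as they then stand; what a row does not reach is not made up. A row lasts 1/8 s, in which the tool goes at most 62.5 mm and 10.7 degrees, less where a joint would pass 70% of its speed; a pose out of reach is approached as far as the arm can. A call is refused whole if a number of a shift passes 62.5 or a number of a turn 10.7, either way. A call with a gripper value outside its range is refused whole. The fingers move at their own pace and stop on an object; "squeeze" is the grip in N (left out, the last holds). Time passes only in rows, so rows that do not move let the fingers close. It gives the time, the measured TCP pose, the force and the opening at its end, in the units of the state.
- read_state(): the state, without advancing time (a new reading comes with each control period).
- camera(name): name is "scene" or "top"; returns (picture, depth): 384x512x3 uint8, red, green, blue; 384x512 float32, m along the optical axis (not along the pixel's ray), 0 where there is no reading.
- camera_info(name): a dict with "fov_y" (degrees; the focal length in pixels is half the picture's height over the tangent of half this angle, whatever the lens; pixels are square), "cx", "cy" (the principal point, pixels), "k1" (the pictures are not rectified: a ray, as slopes to the right and down, at radius r is drawn at 1 + k1 r^2 times it, then the intrinsics apply), "rvec" (rotation vector, rad) and "tvec" (3), from world to camera coordinates, as OpenCV has them. Camera axes: x right, y down, z forward; pixel columns grow to the right and rows downward; lengths in m; the calibration is good to about 2 mm. A picture is of the moment at which its call begins. camera_info takes no time and is no camera call.
- hand_in(): hands the job in, once; it reports no verdict.
The state is a dict: "time": time; "joints": joint angles; "qd": joint speeds; "joint_torque": joint torques, N m; "tool_pos": TCP position; "orientation": TCP orientation; "contact_force": force on the tool from outside, world axes, zero at the start; "wrist_torque": the same for the moment, N m; "grip_width": opening from 0.0 (shut) to 1.0 (fully open).
Only numpy, scipy, OpenCV 4.12 (cv2) and the standard library are available. Lean on these libraries where they do the work, as an engineer would, in place of code of your own. Each camera call takes 0.05 s, during which the arm holds its last target.

## Working session

There is one attempt and no reset: what is moved stays moved. The work goes in short steps, Python scripts to look and compute and a tool call to move; the robot and the scene stay as the last step left them, time stands still between calls to the robot, and variables do not carry over. Pictures are saved under pics/ and viewed, and the job is handed in when it is done.

Besides the shell and the picture viewer there is one more tool, called after ">>>" by a JSON object that holds its "op" and its "data". drive_tool: Moves the arm, as the interface text tells. Its arguments: {"type":"object","properties":{"steps":{"type":"array","items":{"type":"array","items":{"type":"number"}}},"squeeze":{"type":"number"}},"required":["steps"]}

```bash
ls; mkdir -p pics; python3 - <<'E'
from bench import *
import cv2, numpy as np
print(read_state())
for n in ("scene","top"):
    p,d=camera(n); print(n,camera_info(n))
    np.savez(f"{n}0.npz",p=p,d=d)
    cv2.imwrite(f"pics/{n}0.png",cv2.resize(p[:,:,::-1],(800,600)))
E
```

```text
pics
{'time': 0.0, 'joints': array([ 1.08515754,  0.57652549,  0.02481885,  1.43788186, -0.01496672,
        1.12899034, -0.05650976]), 'qd': array([ 3.93706065e-04, -6.80673593e-05, -3.72862357e-04,  9.94810136e-04,
       -6.17237268e-04,  1.13149901e-04,  4.47125280e-04]), 'joint_torque': array([-5.11286926e-04, -7.65742993e+01,  2.25096054e+00, -2.85956490e+01,
        1.55119324e-02,  1.29692288e-02,  2.51939406e-05]), 'tool_pos': array([ 0.26383953, -0.62082639,  0.23045577]), 'orientation': array([-3.07684230e+00, -6.26748750e-01,  6.61588769e-04]), 'contact_force': array([ 0.34972868,  0.42803404, -0.37482503]), 'wrist_torque': array([ 0.0136023 , -0.04148425,  0.01790656]), 'grip_width': 1.0044239551485945}
scene {'fov_y': 48.543213849241134, 'cx': 260.8414561378651, 'cy': 189.8884504422649, 'k1': -0.1436739762412857, 'rvec': array([ 2.05741573,  1.17584268, -0.51847347]), 'tvec': array([-0.21236682, -0.22590063,  1.84683217])}
top {'fov_y': 46.001330923383165, 'cx': 260.7909352077274, 'cy': 189.91466784795128, 'k1': -0.0445392978149717, 'rvec': array([ 2.12778753, -2.09528252,  0.22031546]), 'tvec': array([0.00369994, 0.46853424, 1.40570012])}
```

View pics/scene0.png

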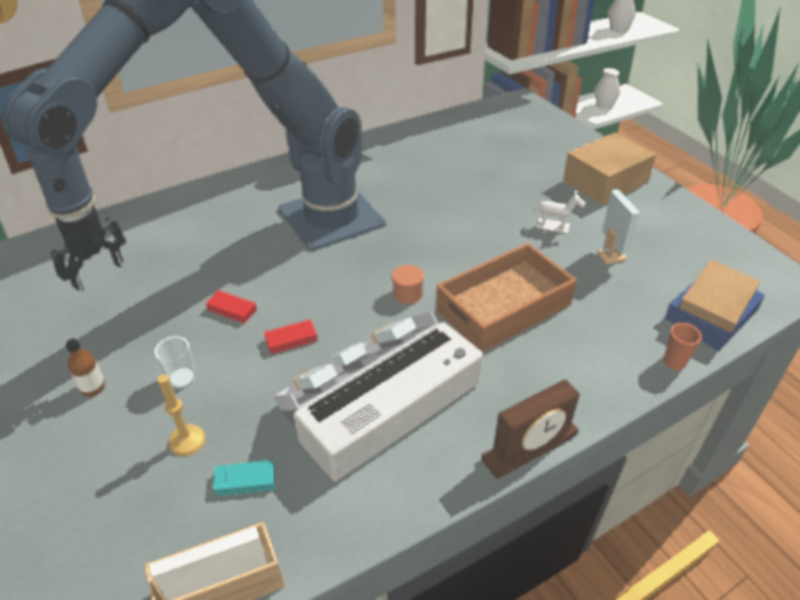

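View pics/top0.png

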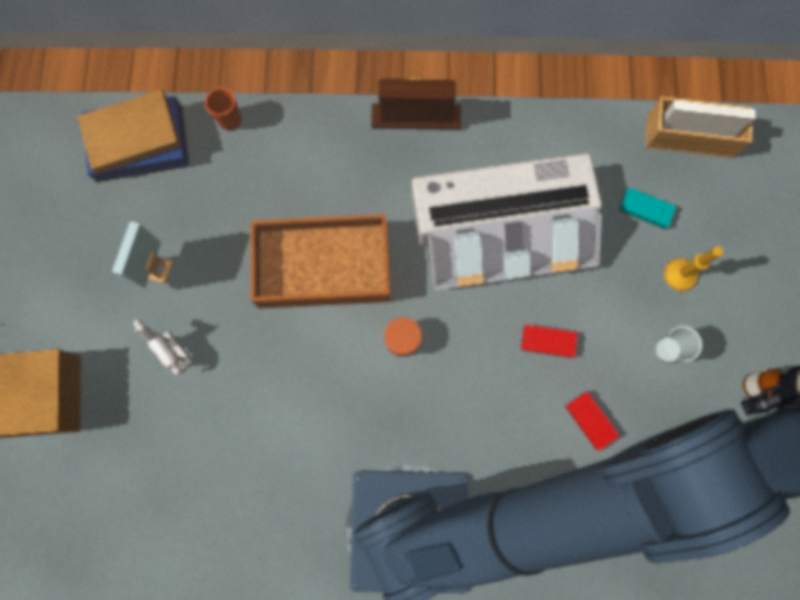

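Pieces on the tray in the top view (800x600): left (468,257) and right (565,243) each show a bamboo foot. The middle one (516,262) is short with no foot, so it is the offcut. The red and turquoise look-alikes lie on the table. I'll check this in an enlarged crop and measure.

```bash
cat > h.py <<'E'
import numpy as np, cv2
from scipy.spatial.transform import Rotation as R
from bench import *
def K(n):
    i=camera_info(n); f=192/np.tan(np.radians(i['fov_y']/2))
    return np.array([[f,0,i['cx']],[0,f,i['cy']],[0,0,1]]),np.array([i['k1'],0,0,0.]),R.from_rotvec(i['rvec']).as_matrix(),i['tvec']
def cloud(n,d):
    k,D,r,t=K(n); v,u=np.mgrid[:384,:512]
    q=cv2.undistortPoints(np.stack([u,v],-1).reshape(-1,1,2).astype(float),k,D).reshape(384,512,2)
    c=np.dstack([q*d[...,None],d]); return (c-t)@r
def ray(n,uv):
    k,D,r,t=K(n); q=cv2.undistortPoints(np.array(uv,float).reshape(-1,1,2),k,D).reshape(-1,2)
    return -r.T@t, np.c_[q,np.ones(len(q))]@r
def onz(n,uv,z):
    o,d=ray(n,uv); z=np.asarray(z); return o+d*((z-o[2])/d[:,2])[:,None]
E
python3 - <<'E'
from h import *
a=np.load('top0.npz');p,d=a['p'],a['d'];c=cloud('top',d)
np.save('c_top.npy',c)
cr=p[90:200,150:400,::-1]; cv2.imwrite('pics/crop0.png',cv2.resize(cr,None,fx=3.2,fy=3.2,interpolation=cv2.INTER_CUBIC)[:600,:800])
z=c[...,2]
for v in range(100,196,4):
    print(v,[ (round(c[v,u,0]*1000),round(c[v,u,1]*1000),round(z[v,u]*1000)) for u in (290,300,316,331,345,362,376)])
# tote corners
hsv=cv2.cvtColor(p,cv2.COLOR_RGB2HSV)
E
```

```text
100 [(802, -86, -4), (799, -120, 3), (803, -177, -3), (802, -229, 0), (804, -278, -1), (761, -313, 101), (761, -359, 103)]
104 [(786, -86, -1), (786, -121, -1), (787, -176, -1), (788, -228, 0), (748, -258, 96), (746, -312, 104), (751, -360, 95)]
108 [(773, -86, -6), (769, -120, 6), (730, -163, 103), (733, -213, 96), (734, -258, 97), (733, -312, 102), (737, -360, 94)]
112 [(714, -79, 104), (715, -111, 103), (720, -164, 92), (719, -212, 97), (718, -257, 103), (719, -312, 101), (722, -359, 97)]
116 [(703, -80, 98), (703, -112, 98), (704, -163, 99), (706, -212, 97), (705, -257, 99), (705, -311, 103), (707, -357, 101)]
120 [(689, -80, 98), (689, -111, 101), (691, -163, 98), (692, -212, 96), (692, -256, 100), (692, -311, 101), (692, -355, 105)]
124 [(674, -79, 101), (676, -112, 97), (678, -163, 96), (677, -211, 99), (676, -255, 104), (680, -311, 97), (678, -355, 104)]
128 [(662, -80, 99), (661, -111, 102), (662, -162, 102), (664, -211, 98), (664, -256, 100), (666, -311, 97), (665, -355, 102)]
132 [(649, -80, 97), (648, -111, 100), (650, -163, 99), (651, -211, 99), (650, -255, 102), (652, -
[... 1169 characters left out ...]
), (522, -113, 79), (538, -171, 22), (527, -213, 66), (535, -264, 39), (534, -318, 45), (547, -376, -1)]
176 [(524, -85, 15), (513, -114, 63), (523, -170, 27), (519, -217, 44), (531, -271, -2), (532, -328, 1), (534, -376, -4)]
180 [(506, -84, 34), (502, -115, 54), (516, -173, -2), (517, -224, -1), (517, -270, 2), (519, -328, -4), (518, -374, 3)]
184 [(500, -86, 4), (501, -119, 1), (502, -173, 1), (502, -223, 4), (503, -270, 3), (504, -327, 1), (506, -376, -6)]
188 [(486, -86, 3), (487, -120, -1), (487, -172, 3), (488, -223, 2), (489, -269, 4), (491, -327, -3), (492, -374, -2)]
192 [(473, -86, 1), (473, -119, 1), (473, -172, 6), (477, -224, -6), (475, -269, 4), (477, -326, 1), (477, -372, 3)]
```

View pics/crop0.png

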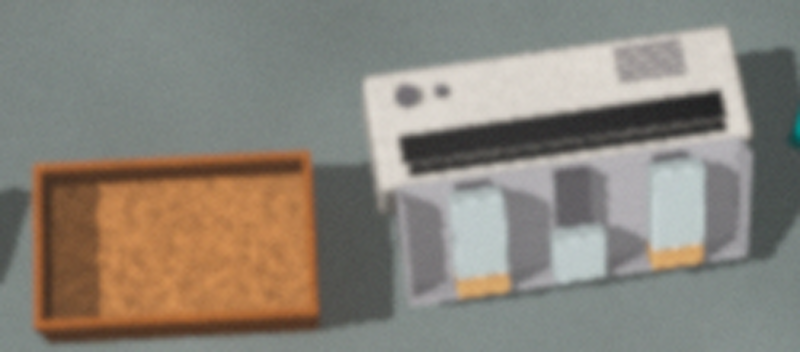

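The crop confirms it: left and right are the blocks with bamboo feet, and the middle one is the footless offcut. Next, measure the machine yaw, the tote and the blocks.

```bash
python3 - <<'E'
from h import *
a=np.load('top0.npz');p,d=a['p'],a['d'];c=np.load('c_top.npy')
hsv=cv2.cvtColor(p,cv2.COLOR_RGB2HSV)
print('cam',ray('top',[[260,190]])[0])
roi=np.zeros((384,512),bool); roi[100:200,258:400]=1
for (u,v) in [(300,155),(300,164),(362,150),(331,168),(320,118),(285,165),(300,178),(300,145),(331,160)]: print((u,v),p[v,u],hsv[v,u])
# housing top
m=(roi&(p.min(2)>175)&(c[...,2]>.085)&(np.ptp(p.astype(int),2)<22)).astype(np.uint8)
n,l,s,_=cv2.connectedComponentsWithStats(m); k=1+np.argmax(s[1:,4]); print('housing',s[k])
ys,xs=np.where(l==k); w=onz('top',np.c_[xs,ys],.106)[:,:2]*1000
r=cv2.minAreaRect(w.astype(np.float32)); print(r, cv2.boxPoints(r))
# wood tote
m=((hsv[...,0]<20)&(hsv[...,1]>90)).astype(np.uint8); m[:130]=0;m[200:]=0;m[:,:150]=0;m[:,260:]=0
ys,xs=np.where(m); print(xs.min(),xs.max(),ys.min(),ys.max())
w=c[ys,xs]; top=w[:,2]>.06
w=onz('top',np.c_[xs,ys],.08)[:,:2]*1000
r=cv2.minAreaRect(w.astype(np.float32)); print('tote',r,cv2.boxPoints(r))
f=c[150:185,190:240]; print('floor z',np.median(f[...,2]), [np.median(c[145:190,u0:u0+8,2]).round(4) for u0 in range(185,245,8)])
E
```

```text
cam [0.16782088 0.00825121 1.4721749 ]
(300, 155) [191 201 201] [ 90  13 201]
(300, 164) [190 202 200] [ 85  15 202]
(362, 150) [188 200 200] [ 90  15 200]
(331, 168) [188 199 199] [ 90  14 199]
(320, 118) [216 210 204] [ 15  14 216]
(285, 165) [123 121 123] [150   4 123]
(300, 178) [212 165 111] [ 16 121 212]
(300, 145) [165 161 162] [173   6 165]
(331, 160) [139 143 146] [103  12 146]
housing [ 264  100  120   70 2559]
((640.4200439453125, -191.7324676513672), (194.37542724609375, 371.9275207519531), 9.74288272857666) [[ 513.16394   -24.897629]
 [ 576.1041   -391.46088 ]
 [ 767.67615  -358.56732 ]
 [ 704.73596     7.995941]]
160 249 137 195
tote ((537.2333374023438, 192.03240966796875), (183.30332946777344, 282.5434875488281), 3.744274139404297) [[436.5518   327.01743 ]
 [455.00284   45.07706 ]
 [637.9149    57.047394]
 [619.46387  338.98776 ]]
floor z 0.031107915582468105 [np.float64(0.0315), np.float64(0.0312), np.float64(0.0312), np.float64(0.0314), np.float64(0.0314), np.float64(0.0313), np.float64(0.0314), np.float64(0.0341)]
```

```bash
python3 - <<'E'
from h import *
a=np.load('top0.npz');p,d=a['p'].astype(int),a['d'];c=np.load('c_top.npy')
hsv=cv2.cvtColor(a['p'],cv2.COLOR_RGB2HSV)
roi=np.zeros((384,512),bool); roi[130:190,270:390]=1
pale=roi&(p[...,1]-p[...,0]>5)&(p[...,1]>170)
foot=roi&(hsv[...,1]>60)&(hsv[...,0]<25)
# housing: use rows ; edge fit of housing back/front lines
m=np.zeros((384,512),np.uint8)
w=(p.min(2)>170)&(p[...,0]-p[...,2]>5)
# back edge: first white row per column, front edge: last
B=[];F=[]
for u in range(268,380,2):
    v=np.where(w[95:160,u])[0]
    if len(v): B.append((u,95+v[0]-.5))
for nm,q in(('back',B),):
    W=onz('top',q,.106)[:,:2]*1000; vx,vy,x0,y0=cv2.fitLine(W.astype(np.float32),cv2.DIST_HUBER,0,.01,.01).ravel()
    print(nm,vx,vy,x0,y0,'yaw',np.degrees(np.arctan2(-vx*np.sign(vy),abs(vy))))
for nm,m in(('pale',pale),('foot',foot)):
    n,l,s,ce=cv2.connectedComponentsWithStats(m.astype(np.uint8))
    for k in range(1,n):
        if s[k,4]<40: continue
        ys,xs=np.where(l==k); P=c[ys,xs]*1000
        g=P[:,2]>20; P=P[g]
        # plane fit
        A=np.c_[P[:,:2],np.ones(len(P))]; co=np.linalg.lstsq(A,P[:,2],rcond=None)[0]
        rr=cv2.minAreaRect(np.c_[xs,ys].astype(np.float32))
        print(nm,s[k],ce[k].round(1),'mean',P.mean(0).round(1),'grad',co.round(3),'rng',P.min(0).round(),P.max(0).round())
# generic z vs x for tray slope surface
E
```

```text
back 0.16564365 -0.98618567 736.8014 -182.0121 yaw 9.534627
pale [352 140  18  27 422] [360.9 152.9] mean [ 582.9 -304.7   97.6] grad [ 8.75000e-01  9.00000e-02 -3.84896e+02] rng [ 549. -337.   64.] [ 623. -276.  128.]
pale [290 149  18  27 405] [299.1 161.8] mean [ 550.3 -108.3   97.8] grad [ 8.83000e-01  1.42000e-01 -3.72478e+02] rng [ 515. -136.   61.] [588. -79. 128.]
pale [323 161  16  17 246] [330.4 168.9] mean [ 533.8 -209.9   78.6] grad [-2.522000e+00  1.381000e+00  1.714986e+03] rng [ 168. -239.   41.] [ 563.    8. 1472.]
foot [352 167  18   8 109] [360.6 170.1] mean [ 536.1 -308.7   68.5] grad [-3.756000e+00 -5.000000e-03  2.080587e+03] rng [ 168. -343.   36.] [ 550.    8. 1472.]
foot [292 176  18   8 108] [300.7 179.2] mean [ 503.  -115.4   68.2] grad [-4.275000e+00 -4.370000e-01  2.168147e+03] rng [ 168. -147.   27.] [ 522.    8. 1472.]
```

```bash
python3 - <<'E'
from h import *
a=np.load('top0.npz');p,d=a['p'].astype(int),a['d'];c=np.load('c_top.npy')
hsv=cv2.cvtColor(a['p'],cv2.COLOR_RGB2HSV)
roi=np.zeros((384,512),bool); roi[130:190,270:390]=1
pale=roi&(p[...,1]-p[...,0]>5)&(p[...,1]>170)
foot=roi&(hsv[...,1]>60)&(hsv[...,0]<25)
y=np.radians(9.5); xh=np.array([np.cos(y),np.sin(y),0]);yh=np.array([-np.sin(y),np.cos(y),0]);up=np.array([0,0,1.])
n=(up-xh)/2**.5; za=(up+xh)/2**.5
tot=pale|foot
N,l,s,ce=cv2.connectedComponentsWithStats(tot.astype(np.uint8))
for k in range(1,N):
    if s[k,4]<100: continue
    ok=(l==k)&(d>.5)&(cv2.erode((l==k).astype(np.uint8),np.ones((3,3)))>0)
    P=c[ok]; dist=np.median(P@n)
    o,r=ray('top',np.argwhere(l==k)[:,::-1])
    def pl(mask):
        q=np.argwhere(mask)[:,::-1]; o,r=ray('top',q); t=(dist-o@n)/(r@n); return o+r*t[:,None]
    A=pl((l==k)); F=pl((l==k)&foot); Q=pl((l==k)&pale)
    f=lambda X:[(np.percentile(X@za,[1,50,99])*1e3).round(1),(np.percentile(X@yh,[1,50,99])*1e3).round(1)]
    print(ce[k].round(),'dist',round(dist*1e3,1),'sd',(P@n).std().round(4),'all',f(A),'foot',f(F) if len(F) else'', 'pale',f(Q))
    # centre: foot end = min
    rr=cv2.minAreaRect((np.c_[A@za,A@yh]*1e3).astype(np.float32)); print(rr)
    # tray in-between surface distance
for (u,v) in [(316,160),(316,156),(345,152),(376,156),(331,156),(331,152),(331,148)]: print(u,v,(c[v,u]@n*1e3).round(1),(c[v,u]*1e3).round())
E
```

```text
Traceback (most recent call last):
  File "h.py", line 12, in ray
    k,D,r,t=K(n); q=cv2.undistortPoints(np.array(uv,float).reshape(-1,1,2),k,D).reshape(-1,2)
                    ~~~~~~~~~~~~~~~~~~~^^^^^^^^^^^^^^^^^^^^^^^^^^^^^^^^^^^^^^^^
cv2.error: OpenCV(4.12.0) /io/opencv/modules/calib3d/src/undistort.dispatch.cpp:347: error: (-215:Assertion failed) CV_IS_MAT(_src) && CV_IS_MAT(_dst) && (_src->rows == 1 || _src->cols == 1) && (_dst->rows == 1 || _dst->cols == 1) && _src->cols + _src->rows - 1 == _dst->rows + _dst->cols - 1 && (CV_MAT_TYPE(_src->type) == CV_32FC2 || CV_MAT_TYPE(_src->type) == CV_64FC2) && (CV_MAT_TYPE(_dst->type) == CV_32FC2 || CV_MAT_TYPE(_dst->type) == CV_64FC2) in function 'cvUndistortPointsInternal'
```

```bash
cat > m.py <<'E'
from h import *
a=np.load('top0.npz');p,d=a['p'].astype(int),a['d'];c=np.load('c_top.npy')
hsv=cv2.cvtColor(a['p'],cv2.COLOR_RGB2HSV)
roi=np.zeros((384,512),bool); roi[130:190,270:390]=1
pale=roi&(p[...,1]-p[...,0]>5)&(p[...,1]>170)
foot=roi&(hsv[...,1]>60)&(hsv[...,0]<25)
y=np.radians(9.5); xh=np.array([np.cos(y),np.sin(y),0]);yh=np.array([-np.sin(y),np.cos(y),0]);up=np.array([0,0,1.])
n=(up-xh)/2**.5; za=(up+xh)/2**.5
tot=pale|foot
N,l,s,ce=cv2.connectedComponentsWithStats(tot.astype(np.uint8))
for k in range(1,N):
    if s[k,4]<100: continue
    ok=(l==k)&(d>.5)&(cv2.erode((l==k).astype(np.uint8),np.ones((3,3)))>0)
    P=c[ok]; dist=np.median(P@n)
    def pl(mask):
        q=np.argwhere(mask)[:,::-1]
        if len(q)==0: return np.zeros((0,3))
        o,r=ray('top',q); t=(dist-o@n)/(r@n); return o+r*t[:,None]
    A=pl((l==k)); F=pl((l==k)&foot); Q=pl((l==k)&pale)
    f=lambda X:[(np.percentile(X@za,[1,50,99])*1e3).round(1),(np.percentile(X@yh,[1,50,99])*1e3).round(1)]
    print(ce[k].round(),'dist',round(dist*1e3,1),'sd',(P@n).std().round(4),'all',f(A),'foot',f(F) if len(F) else'', 'pale',f(Q))
    # centre: foot end = min
    rr=cv2.minAreaRect((np.c_[A@za,A@yh]*1e3).astype(np.float32)); print(rr)
    # tray in-between surface distance
for (u,v) in [(316,160),(316,156),(345,152),(376,156),(331,156),(331,152),(331,148)]: print(u,v,(c[v,u]@n*1e3).round(1),(c[v,u]*1e3).round())
E
python3 m.py
```

```text
[361. 153.] dist -300.3 sd 0.0031 all [array([395.9, 441.2, 484. ]), array([-423.2, -396.4, -370.4])] foot  pale [array([395.9, 441.2, 484. ]), array([-423.2, -396.4, -370.4])]
((440.0780944824219, -394.920166015625), (90.2247314453125, 55.050479888916016), 1.4440175294876099)
[299. 162.] dist -301.4 sd 0.0028 all [array([395.1, 441.1, 484.2]), array([-223. , -197.7, -172.3])] foot  pale [array([395.1, 441.1, 484.2]), array([-223. , -197.7, -172.3])]
((440.5712585449219, -197.73353576660156), (92.84445190429688, 52.39259719848633), 0.5417494177818298)
[330. 169.] dist -301.3 sd 0.0031 all [array([369.2, 397.8, 426.1]), array([-322. , -296.3, -272.5])] foot  pale [array([369.2, 397.8, 426.1]), array([-322. , -296.3, -272.5])]
((397.4684143066406, -297.4522399902344), (49.48210906982422, 57.9216194152832), 88.62359619140625)Traceback (most recent call last):
  File "m.py", line 21, in <module>
    print(ce[k].round(),'dist',round(dist*1e3,1),'sd',(P@n).std().round(4),'all',f(A),'foot',f(F) if len(F) else'', 'pale',f(Q))
                                                                  
[... 166 characters left out ...]
centile(X@yh,[1,50,99])*1e3).round(1)]
                 ~~~~~~~~~~~~~^^^^^^^^^^^^^^^^
    return _quantile_unchecked(
        a, q, axis, out, overwrite_input, method, keepdims, weights)
    return _ureduce(a,
                    func=_quantile_ureduce_func,
    ...<5 lines>...
                    overwrite_input=overwrite_input,
                    method=method)
    r = func(a, **kwargs)
    result = _quantile(arr,
                       quantiles=q,
    ...<2 lines>...
                       out=out,
                       weights=wgt)
    slices_having_nans = np.isnan(arr[-1, ...])
                                  ~~~^^^^^^^^^
IndexError: index -1 is out of bounds for axis 0 with size 0
```

```bash
cat > g.py <<'E'
from h import *
y=np.radians(9.5); xh=np.array([np.cos(y),np.sin(y),0]);yh=np.array([-np.sin(y),np.cos(y),0]);up=np.array([0,0,1.])
n=(up-xh)/2**.5; za=(up+xh)/2**.5
def centre(Y): return (428*za-313*n+Y*yh)/1000
def pose(yaw,tilt):  # tilt>0: tool z leans forward
    a,t=np.radians([yaw,tilt]); X=np.array([np.cos(a),np.sin(a),0]);Y=np.array([-np.sin(a),np.cos(a),0])
    z=np.sin(t)*X-np.cos(t)*up; yy=-Y; return np.c_[np.cross(yy,z),yy,z]
CB={'R':centre(-396.5),'L':centre(-197.7)}
def delta(P,M):
    s=read_state(); m=R.from_rotvec(s['orientation']).as_matrix()
    print('t',s['time'],'pos',s['tool_pos'].round(4),'F',s['contact_force'].round(1),'w',round(s['grip_width'],3))
    print('shift(tool now) mm',(m.T@(P-s['tool_pos'])*1e3).round(1),' world',((P-s['tool_pos'])*1e3).round(1))
    print('turn deg',np.degrees(R.from_matrix(m.T@M).as_rotvec()).round(2),' shift in target axes',(M.T@(P-s['tool_pos'])*1e3).round(1))
E
python3 - <<'E'
from g import *
print(CB)
M=pose(9.5,-15)
for k in CB:
    G=CB[k]+.015*za; P=G+.015*M[:,2]; print(k,P.round(4), 'above100',(P-.1*M[:,2]).round(4))
delta(CB['R']+.015*za+.015*M[:,2]-.12*M[:,2],M)
c=np.load('c_top.npy')
for u,v in [(436,174),(459,161),(430,223),(256,215),(100,175),(110,222)]: print(u,v,c[v,u].round(3))
E
```

```text
{'R': array([ 0.58222162, -0.30458289,  0.08131728]), 'L': array([ 0.54941016, -0.10850931,  0.08131728])}
R [ 0.5889 -0.3035  0.0774] above100 [ 0.6144 -0.2992  0.174 ]
L [ 0.556  -0.1074  0.0774] above100 [ 0.5816 -0.1031  0.174 ]
t 0.1 pos [ 0.2638 -0.6209  0.2305] F [-0.8  0.1  0.6] w 1.0
shift(tool now) mm [ 453.5 -157.7   37.4]  world [355.7 322.5 -37.2]
turn deg [  1.69 -14.92  13.45]  shift in target axes [ 399.9 -259.4  -68.6]
436 174 [ 0.534 -0.567  0.033]
459 161 [ 0.535 -0.575  0.192]
430 223 [ 0.375 -0.546  0.007]
256 215 [0.385 0.025 0.059]
100 175 [0.514 0.541 0.032]
110 222 [0.362 0.502 0.011]
```

>>> {"op": "drive_tool", "data": {"steps": [[50,-17,-20,0,0,0,-1],[50,-17,-20,0,0,0,-1],[50,-17,-20,0,0,0,-1],[50,-17,0,0,0,0,-1],[50,-17,0,0,0,0,-1]], "squeeze": 50}}

```text
time: 0.72
tool_pos: [0.4619, -0.4439, 0.2913]
orientation: [-3.078, -0.627, 0.0]
contact_force: [0.4, -0.4, -0.5]
grip_width: 1.001
```

>>> {"op": "drive_tool", "data": {"steps": [[50,-18,0,0,0,0,-1],[50,-18,0,0,0,0,-1],[50,-18,0,0,0,0,-1],[50,-18,0,0,0,0,-1],[0,0,0,0,0,7,-1]]}}

```text
time: 1.35
tool_pos: [0.6202, -0.295, 0.29]
orientation: [-3.106, -0.446, -0.001]
contact_force: [-0.2, -1.3, -0.7]
grip_width: 1.002
```

>>> {"op": "drive_tool", "data": {"steps": [[0,0,0,0,0,6.4,-1],[0,0,0,0,-7.5,0,-1],[0,0,0,0,-7.5,0,-1],[0,0,0,0,0,0,-1]]}}

```text
time: 1.85
tool_pos: [0.6183, -0.2987, 0.2881]
orientation: [3.083, 0.265, -0.411]
contact_force: [-0.2, -0.6, -1.4]
grip_width: 0.998
```

```bash
python3 - <<'E'
from g import *
M=pose(9.5,-15)
delta(CB['R']+.015*za+.015*M[:,2]-.12*M[:,2],M)
E
```

```text
t 1.85 pos [ 0.6183 -0.2987  0.2881] F [-0.2 -0.6 -1.4] w 0.998
shift(tool now) mm [26.   0.1 91.1]  world [  1.2   0.4 -94.8]
turn deg [-0.08  0.16  0.34]  shift in target axes [25.7 -0.2 91.2]
```

>>> {"op": "drive_tool", "data": {"steps": [[26,0,45,0,0,0.3,-1],[0,0,46,0,0,0,-1],[0,0,40,0,0,0,-1],[0,0,30,0,0,0,-1],[0,0,0,0,0,0,-1]]}}

```text
time: 2.48
tool_pos: [0.5982, -0.304, 0.1279]
orientation: [3.084, 0.249, -0.408]
contact_force: [0.1, 0.5, 0.7]
grip_width: 0.999
```

```bash
python3 - <<'E'
from g import *
M=pose(9.5,-15)
delta(CB['R']+.015*za+.015*M[:,2],M)
for n_ in("scene","top"):
    p,d=camera(n_)
    q=p[170:310,150:340] if n_=="scene" else p[90:210,230:400]
    cv2.imwrite(f'pics/{n_}1.png',cv2.resize(q[:,:,::-1],None,fx=4,fy=4,interpolation=cv2.INTER_CUBIC))
E
```

```text
t 2.475 pos [ 0.5982 -0.304   0.1279] F [0.1 0.5 0.7] w 0.999
shift(tool now) mm [ 4.3 -2.  51.1]  world [ -9.3   0.5 -50.5]
turn deg [-0.08  0.09 -0.27]  shift in target axes [ 4.3 -2.  51.1]
```

View pics/scene1.png

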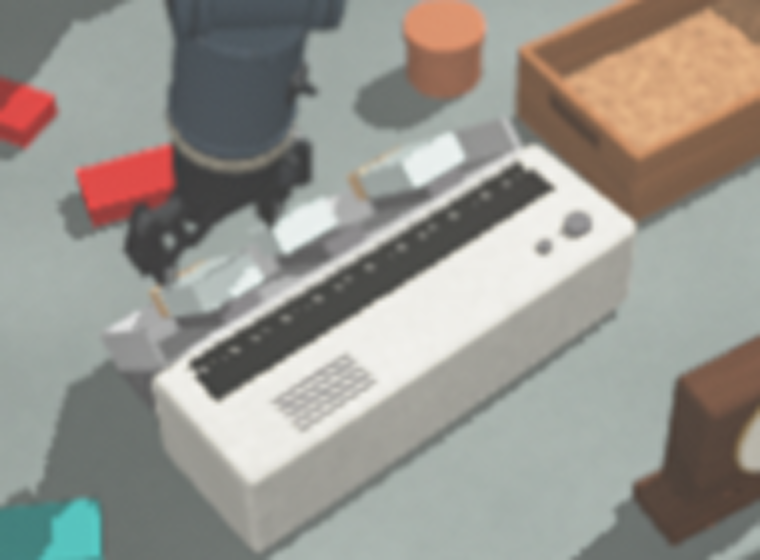

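View pics/top1.png

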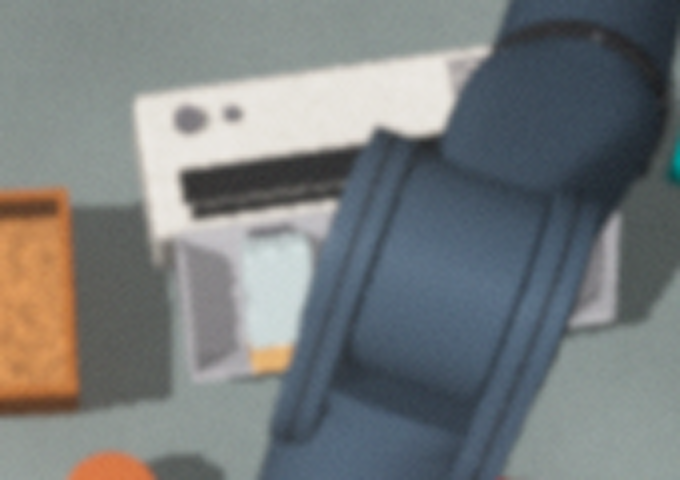

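The scene crop shows the open fingers at (145,250) and (275,210), straddling the right block at (210,285). Lowering to grasp.

>>> {"op": "drive_tool", "data": {"steps": [[4,-2,20,0,0,0,-1],[0,0,20,0,0,0,-1],[0,0,11,0,0,0,-1],[0,0,0,0,0,0,-1]]}}

```text
time: 3.08
tool_pos: [0.5911, -0.3033, 0.0793]
orientation: [3.082, 0.251, -0.405]
contact_force: [0.2, 0.3, -0.4]
grip_width: 1.002
```

```bash
python3 - <<'E'
from g import *
M=pose(9.5,-15)
delta(CB['R']+.015*za+.015*M[:,2],M)
E
```

```text
t 3.075 pos [ 0.5911 -0.3033  0.0793] F [ 0.2  0.3 -0.4] w 1.002
shift(tool now) mm [-1.7 -0.2  2.3]  world [-2.2 -0.1 -1.8]
turn deg [ 0.04 -0.04 -0.2 ]  shift in target axes [-1.7 -0.2  2.3]
```

No contact. Close the fingers and look at the force.

>>> {"op": "drive_tool", "data": {"steps": [[-1,0,1,0,0,0,1],[0,0,0,0,0,0,1],[0,0,0,0,0,0,1],[0,0,0,0,0,0,1],[0,0,0,0,0,0,1]], "squeeze": 50}}

```text
time: 3.7
tool_pos: [0.5903, -0.3038, 0.0791]
orientation: [3.082, 0.251, -0.403]
contact_force: [0.5, -0.5, 5.2]
grip_width: 0.605
```

>>> {"op": "drive_tool", "data": {"steps": [[0,0,0,0,0,0,1],[0,0,0,0,0,0,1]]}}

```text
time: 3.95
tool_pos: [0.5903, -0.3038, 0.0792]
orientation: [3.082, 0.251, -0.403]
contact_force: [0.1, -0.8, 4.9]
grip_width: 0.603
```

>>> {"op": "drive_tool", "data": {"steps": [[-3,0,-10,0,0,0,1],[-6,0,-24,0,0,0,1],[-13,0,-48,0,0,0,1],[-13,0,-48,0,0,0,1],[-13,0,-48,0,0,0,1]]}}

```text
time: 4.58
tool_pos: [0.5891, -0.3028, 0.2645]
orientation: [3.083, 0.252, -0.405]
contact_force: [1.0, -0.6, -1.6]
grip_width: 0.603
```

```bash
python3 - <<'E'
from g import *
for n_ in("scene","top"):
    p,d=camera(n_); np.savez(n_+'2.npz',p=p,d=d)
    cv2.imwrite(f'pics/{n_}2.png',cv2.resize(p[:,:,::-1],(800,600)))
M=pose(9.5,-15)
delta(CB['R'],M)
# tote rim refine from first image
a=np.load('top0.npz');p=a['p'];c=np.load('c_top.npy')
cr=p[120:205,150:260,::-1]; cv2.imwrite('pics/tote0.png',cv2.resize(cr,None,fx=7,fy=7,interpolation=cv2.INTER_CUBIC))
E
```

```text
t 4.675 pos [ 0.5912 -0.3042  0.269 ] F [ 1.2 -0.9 -1.5] w 0.603
shift(tool now) mm [ 38.5  -2.3 183.9]  world [  -8.9   -0.4 -187.7]
turn deg [ 0.31 -0.48 -0.27]  shift in target axes [ 40.   -1.1 183.6]
```

View pics/scene2.png

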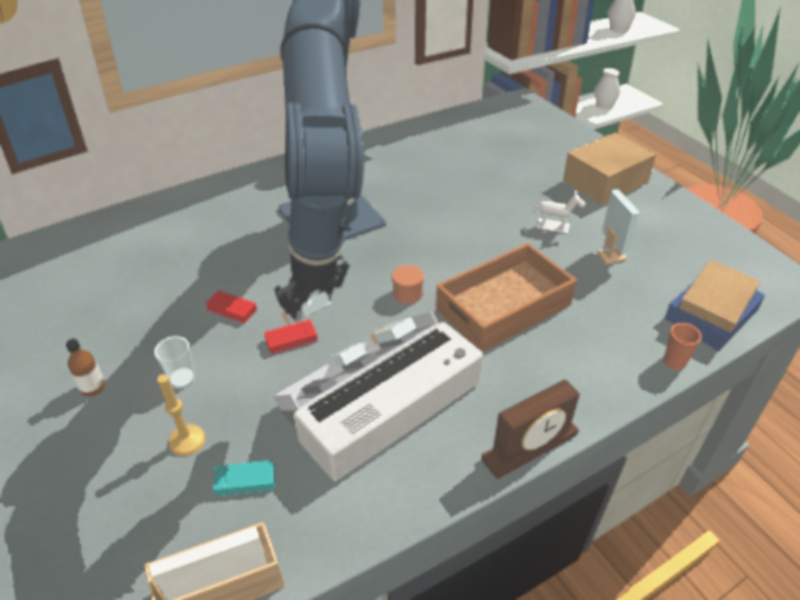

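View pics/tote0.png

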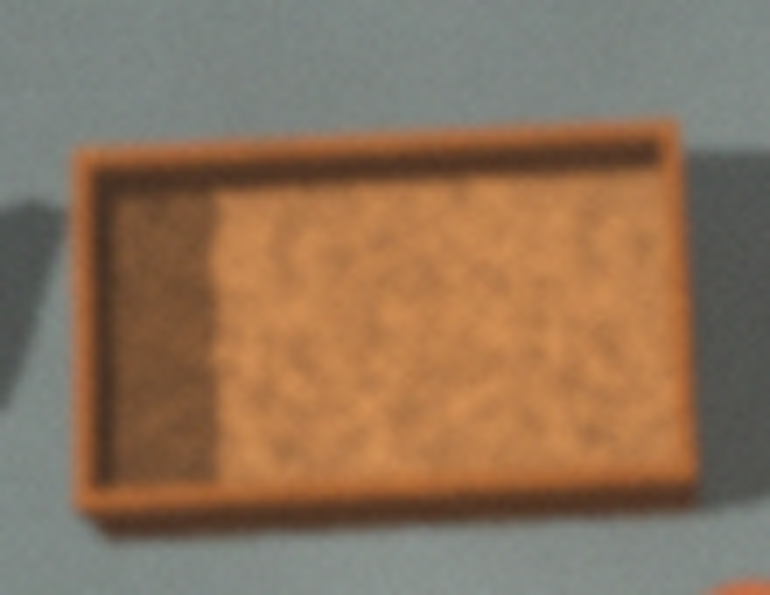

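The block is held, and the other two pieces are still in the tray. The rim corners in the tote crop are (76,150), (680,122), (697,473) and (80,498). Now compute the tote pose.

```bash
python3 - <<'E'
from g import *
q=np.array([[76,150],[680,122],[697,473],[80,498]])/7.-.43+[150,120]
w=onz('top',q,.08); print(w.round(4), 'c',w.mean(0).round(4))
e=w[0]-w[1]; e2=w[3]-w[2]; f=w[0]-w[3]
for v in(e,e2): print(np.linalg.norm(v),np.degrees(np.arctan2(-v[0],v[1])))
for v in(w[0]-w[3],w[1]-w[2]): print(np.linalg.norm(v),np.degrees(np.arctan2(v[1],v[0])))
E
```

```text
[[0.6182 0.3372 0.08  ]
 [0.6357 0.0589 0.08  ]
 [0.4702 0.0477 0.08  ]
 [0.4544 0.3252 0.08  ]] c [0.5446 0.1922 0.08  ]
0.27879056353576404 3.604991356423942
0.27794878861155675 3.261194752997131
0.16419660728444882 4.19402932801146
0.1658578527540945 3.8955998336328648
```

```bash
cat >> g.py <<'E'
TC=np.array([.545,.192,0]); TY=3.6
def tt(x,yy):
    a=np.radians(TY); return TC+x*np.array([np.cos(a),np.sin(a),0])+yy*np.array([-np.sin(a),np.cos(a),0])
def held(k,tcp,rv):
    m=R.from_rotvec(rv).as_matrix(); return m.T@(CB[k]-tcp), m.T@za
def place(c_t,xy,footz,tilt):
    M=pose(TY,tilt); P=np.r_[xy[:2],footz+.055]-M@c_t; return P,M
E
python3 - <<'E'
from g import *
ct,zt=held('R',np.array([.5903,-.3038,.0792]),[3.082,.251,-.403]); print(ct,zt)
s=read_state(); m=R.from_rotvec(s['orientation']).as_matrix(); print('foot now', s['tool_pos']+m@(ct-.055*zt))
P,M=place(ct,tt(.01,.055),.12,30); print('P',P, 'zt in place',M@zt)
delta(P,M)
E
```

```text
[-8.37086235e-03 -5.32287477e-04  3.65568869e-05] [ 5.01363652e-01 -5.91863301e-04 -8.65236464e-01]
foot now [ 0.54499719 -0.31149941  0.2319044 ]
P [0.55877704 0.24744218 0.17921709] zt in place [1.53515503e-03 6.89617285e-04 9.99998584e-01]
t 4.675 pos [ 0.5912 -0.3042  0.269 ] F [ 1.2 -0.9 -1.5] w 0.603
shift(tool now) mm [  77.1 -550.2   69.1]  world [-32.4 551.6 -89.8]
turn deg [-0.42 44.47  5.86]  shift in target axes [ -42.9 -552.6   78.9]
```

>>> {"op": "drive_tool", "data": {"steps": [[0,-55,0,0,4.5,0,1],[0,-55,0,0,4.5,0,1],[0,-55,0,0,4.5,0,1],[0,-55,0,0,4.5,0,1],[0,-55,0,0,4.5,0,1]]}}

```text
time: 5.3
tool_pos: [0.5439, -0.0299, 0.2622]
orientation: [-3.114, -0.254, -0.208]
contact_force: [0.8, 1.0, -1.0]
grip_width: 0.604
```

>>> {"op": "drive_tool", "data": {"steps": [[0,-55,0,0,4.5,0,1],[0,-55,0,0,4.5,0,1],[0,-55,0,0,4.5,0,1],[0,-55,0,0,4.5,0,1],[0,-55,0,0,4.0,0,1]]}}

```text
time: 5.92
tool_pos: [0.5032, 0.2208, 0.2611]
orientation: [-3.007, -0.244, -0.753]
contact_force: [1.3, -0.3, -1.7]
grip_width: 0.6
```

>>> {"op": "drive_tool", "data": {"steps": [[0,0,0,0,0,5.9,1],[0,0,0,0,0,0,1]]}}

```text
time: 6.18
tool_pos: [0.5036, 0.2198, 0.2608]
orientation: [-2.994, -0.09, -0.74]
contact_force: [0.2, -0.1, -2.3]
grip_width: 0.607
```

```bash
python3 - <<'E'
from g import *
ct,zt=held('R',np.array([.5903,-.3038,.0792]),[3.082,.251,-.403])
P,M=place(ct,tt(.01,.055),.12,30)
delta(P,M)
print(read_state()['joints'].round(2))
E
```

```text
t 6.175 pos [0.5036 0.2198 0.2608] F [ 0.2 -0.1 -2.3] w 0.607
shift(tool now) mm [ 11.9 -20.4  99.5]  world [ 55.2  27.6 -81.5]
turn deg [-2.22  2.16 -0.73]  shift in target axes [  8.4 -24.1  99. ]
[-0.7   0.17  0.07  2.15  0.52  0.44 -2.58]
```

>>> {"op": "drive_tool", "data": {"steps": [[0,0,0,-2.2,2.2,-0.7,1],[8,-24,40,0,0,0,1],[0,0,40,0,0,0,1],[0,0,19,0,0,0,1],[0,0,0,0,0,0,1]]}}

```text
time: 6.8
tool_pos: [0.5596, 0.2453, 0.1781]
orientation: [-3.02, -0.091, -0.809]
contact_force: [-0.4, 0.2, -1.9]
grip_width: 0.606
```

```bash
python3 - <<'E'
from g import *
ct,zt=held('R',np.array([.5903,-.3038,.0792]),[3.082,.251,-.403])
P,M=place(ct,tt(.01,.055),.12,30)
delta(P,M)
p,d=camera('scene'); np.savez('scene3.npz',p=p,d=d)
cv2.imwrite('pics/scene3.png',cv2.resize(p[110:260,240:430,::-1],None,fx=4,fy=4,interpolation=cv2.INTER_CUBIC))
# projected expected block axis in the crop
s=read_state(); m=R.from_rotvec(s['orientation']).as_matrix()
k,D,r,t=K('scene')
pts=np.array([s['tool_pos']+m@(ct+f*zt) for f in(-.055,.055)])
uv=cv2.projectPoints(pts,R.from_matrix(r).as_rotvec(),t,k,D)[0].reshape(-1,2); print((uv-[240,110])*4)
E
```

```text
t 6.8 pos [0.5596 0.2453 0.1781] F [-0.4  0.2 -1.9] w 0.606
shift(tool now) mm [-0.  -2.2 -1.3]  world [-0.8  2.1  1.2]
turn deg [ 0.18  0.02 -0.08]  shift in target axes [-0.  -2.2 -1.3]
[[397.6984395  232.34226168]
 [413.5401649  132.15359119]]
```

View pics/scene3.png

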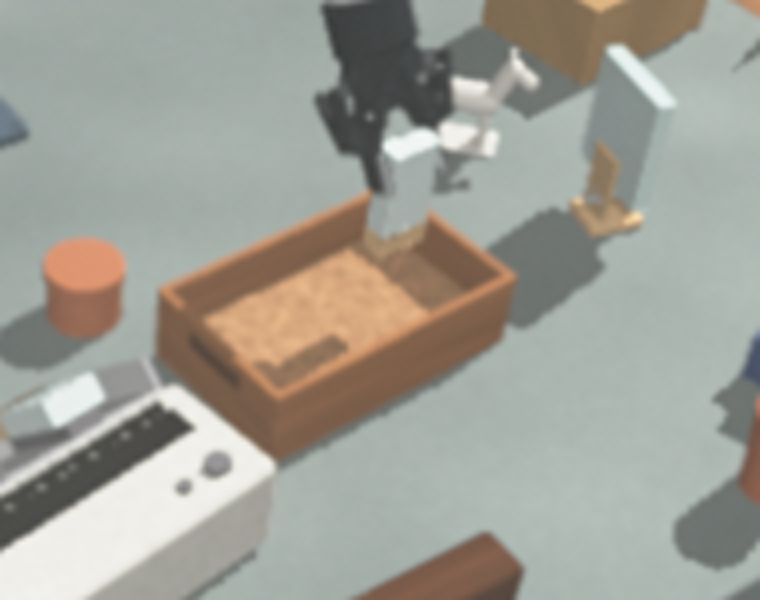

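```bash
python3 - <<'E'
from g import *
a=np.load('scene3.npz');p,d=a['p'],a['d'];c=cloud('scene',d)
k,D,r,t=K('scene')
w=np.array([[.4702,.0477,.08],[.6357,.0589,.08],[.6182,.3372,.08]])
print((cv2.projectPoints(w,R.from_matrix(r).as_rotvec(),t,k,D)[0].reshape(-1,2)-[240,110])*4)
for X,Y in [(412,148),(395,160),(430,140),(400,190),(400,210),(400,225),(380,240),(396,245),(415,235),(404,268)]:
    u,v=240+X//4,110+Y//4; print((X,Y),p[v,u],(c[v,u]*1e3).round(0))
E
```

```text
[[159.28548716 287.9311861 ]
 [277.41776995 396.97506453]
 [516.64614526 274.0404806 ]]
(412, 148) [234 239 237] [558. 241. 219.]
(395, 160) [163 172 169] [557. 222. 212.]
(430, 140) [240 244 243] [556. 261. 218.]
(400, 190) [166 174 170] [562. 231. 182.]
(400, 210) [165 174 170] [563. 233. 160.]
(400, 225) [171 178 173] [563. 236. 141.]
(380, 240) [156 135 110] [561. 218. 129.]
(396, 245) [166 140 109] [562. 236. 117.]
(415, 235) [166 140 109] [565. 250. 127.]
(404, 268) [141 113  89] [516. 297.  29.]
```

The block hangs upright. From depth its foot is at about z 0.110, 9 mm lower than I predicted, and the cork is near 0.031. Approach fast first, then feel for the floor in small steps.

>>> {"op": "drive_tool", "data": {"steps": [[-12.5,0,21.5,0,0,0,1],[-12.5,0,21.5,0,0,0,1],[-5,0,8.7,0,0,0,1],[0,0,0,0,0,0,1],[0,0,0,0,0,0,1]], "squeeze": 60}}

```text
time: 7.48
tool_pos: [0.5662, 0.2532, 0.1414]
orientation: [-3.047, -0.089, -0.76]
contact_force: [0.0, 0.4, -1.8]
grip_width: 0.603
```

>>> {"op": "drive_tool", "data": {"steps": [[-1,0,1.73,0,0,0,1],[-1,0,1.73,0,0,0,1],[-1,0,1.73,0,0,0,1],[0,0,0,0,0,0,1]]}}

```text
time: 7.98
tool_pos: [0.5667, 0.2541, 0.1375]
orientation: [3.047, 0.089, 0.753]
contact_force: [0.3, 0.1, -1.4]
grip_width: 0.6
```

```bash
python3 - <<'E'
from g import *
s=read_state(); print(s['joints'].round(3),s['qd'].round(3)); 
ct,zt=held('R',np.array([.5903,-.3038,.0792]),[3.082,.251,-.403])
m=R.from_rotvec(s['orientation']).as_matrix(); print('block z',m@zt,'tool z',m[:,2])
P,M=place(ct,tt(.01,.055),.06,30)
delta(P,M)
E
```

```text
[-0.892  0.492  0.334  2.136  0.707  0.172 -2.817] [-0.001 -0.002  0.001  0.001  0.001  0.    -0.002]
block z [0.04001309 0.01827397 0.99903204] tool z [ 0.4655634   0.01175423 -0.88493647]
t 7.975 pos [0.5667 0.2541 0.1375] F [ 0.3  0.1 -1.4] w 0.6
shift(tool now) mm [-15.9   6.   12.4]  world [ -8.   -6.7 -18.3]
turn deg [1.   2.26 0.02]  shift in target axes [-16.4   6.2  11.7]
```

Joints 6 and 7 are at their limits (0.172 and -2.817), so this leaning pose can't go lower here. I'll fit a quick kinematic model to see which yaw and position in the box are reachable.

```bash
cat > kin.py <<'E'
from g import *
import itertools
def fkR(q,s):
    T=np.eye(3);Rs=[]
    for i,ax in enumerate('zyzyzyz'):
        T=T@R.from_euler(ax,s[i]*q[i]).as_matrix(); Rs.append(T)
    return Rs
data=[([1.08515754,.57652549,.02481885,1.43788186,-.01496672,1.12899034,-.05650976],[.26383953,-.62082639,.23045577],[-3.0768423,-.62674875,.00066]),
([-.892,.492,.334,2.136,.707,.172,-2.817],[.5667,.2541,.1375],[3.047,.089,.753])]
E
python3 - <<'E'
from kin import *
best=[]
for s in itertools.product([1,-1],repeat=7):
    if s[1]<0: continue
    A=[];b=[];err=0;offs=[]
    for q,p,rv in data:
        Rs=fkR(q,s); 
        A.append(np.c_[[0,0,1],Rs[1][:,2],Rs[3][:,2],Rs[5][:,2]]);b.append(p)
        offs.append(Rs[6].T@R.from_rotvec(rv).as_matrix())
    A=np.vstack(A);b=np.hstack(b); x,_,_,_=np.linalg.lstsq(A,b,rcond=None); e=np.abs(A@x-b).max()
    do=np.degrees(R.from_matrix(offs[0].T@offs[1]).magnitude())
    best.append((e+do/100,e,do,s,x.round(4),R.from_matrix(offs[0]).as_rotvec().round(3)))
best.sort(key=lambda z:z[0])
for r in best[:4]: print(r)
E
```

```text
(np.float64(0.03750782232759578), np.float64(0.03717007974094866), np.float64(0.03377425866471218), (-1, 1, -1, 1, -1, 1, -1), array([0.4565, 0.4906, 0.4416, 0.4373]), array([-0.   ,  0.   ,  1.571]))
(np.float64(0.47419925666336576), np.float64(0.03717007974094866), np.float64(43.70291769224171), (-1, 1, -1, 1, -1, 1, 1), array([0.4565, 0.4906, 0.4416, 0.4373]), array([-0.   ,  0.   ,  1.684]))
(np.float64(0.5026464675568956), np.float64(0.13428022876458656), np.float64(36.836623879230906), (-1, 1, 1, 1, -1, 1, 1), array([-2.1297,  1.7725, -0.2677, -0.6446]), array([ 0.021, -0.022,  1.725]))
(np.float64(0.5067192769721072), np.float64(0.13428022876458656), np.float64(37.243904820752064), (-1, 1, 1, 1, -1, 1, -1), array([-2.1297,  1.7725, -0.2677, -0.6446]), array([ 0.019, -0.023,  1.612]))
```

>>> {"op": "drive_tool", "data": {"steps": [[15,0,-26,0,0,0,1],[15,0,-26,0,0,0,1],[0,0,0,4,0,-7,1],[0,0,0,4,0,-7,1],[0,0,0,0,0,0,1]]}}

```text
time: 8.6
tool_pos: [0.5701, 0.2515, 0.1976]
orientation: [-2.941, -0.49, -0.723]
contact_force: [-0.2, 0.6, -1.0]
grip_width: 0.601
```

```bash
python3 - <<'E'
from g import *
s=read_state(); print([list(s[k].round(5)) for k in('joints','tool_pos','orientation')]); 
E
```

```text
[[np.float64(-0.48514), np.float64(0.35369), np.float64(-0.09092), np.float64(2.08861), np.float64(0.56244), np.float64(0.2709), np.float64(-2.31497)], [np.float64(0.5701), np.float64(0.25154), np.float64(0.19762)], [np.float64(-2.94147), np.float64(-0.49024), np.float64(-0.72257)]]
```

```bash
cat >> kin.py <<'E'
S=(-1,1,-1,1,-1,1,-1)
data[1]=([-.892,.492,.334,2.136,.707,.172,-2.817],[.5667,.2541,.1375],[3.047,.089,.753])
data.append(([-.48514,.35369,-.09092,2.08861,.56244,.2709,-2.31497],[.5701,.25154,.19762],[-2.94147,-.49024,-.72257]))
data.append(([-.7,.17,.07,2.15,.52,.44,-2.58],[.5036,.2198,.2608],[-2.994,-.09,-.74]))
def cols(q):
    Rs=fkR(q,S); return np.c_[[0,0,1],Rs[1][:,2],Rs[2][:,0],Rs[3][:,0],Rs[3][:,2],Rs[5][:,0],Rs[5][:,2]],Rs
W=[1,1,1,.3]
A=np.vstack([cols(q)[0]*w for (q,_,_),w in zip(data,W)]);b=np.hstack([np.array(p)*w for (_,p,_),w in zip(data,W)])
L=np.linalg.lstsq(A,b,rcond=1e-4)[0]
OFF=R.from_rotvec([0,0,np.pi/2]).as_matrix()
def fk(q): C,Rs=cols(q); return C@L,Rs[6]@OFF
lo=np.array([-2.76,-.34,-1.52,.19,-1.09,.17,-2.82])+.03;hi=np.array([2.76,2.15,1.57,2.46,4.23,1.99,2.82])-.03
from scipy.optimize import least_squares
def ik(P,M,q0):
    f=lambda q:np.r_[(fk(q)[0]-P)*10,R.from_matrix(fk(q)[1].T@M).as_rotvec()*3,(q-q0)*1e-3]
    r=least_squares(f,np.clip(q0,lo+.01,hi-.01),bounds=(lo,hi)); p,m=fk(r.x)
    return r.x,np.linalg.norm(p-P)*1e3,np.degrees(R.from_matrix(m.T@M).magnitude())
E
python3 - <<'E'
from kin import *
print(L.round(4),(A@L-b).round(4))
ct,zt=held('R',np.array([.5903,-.3038,.0792]),[3.082,.251,-.403])
ct=ct-.009*zt
q0=np.array(data[2][0])
for x,yy in[(.01,.055),(.035,.055),(.035,.085),(.01,-.06),(.04,-.06),(.04,.0)]:
  for yaw in(4,14,24,34,45):
    M=pose(yaw,30); P=np.r_[tt(x,yy)[:2],.031+.055]-M@ct
    q,e,a=ik(P,M,q0); print((x,yy),yaw,round(e,1),round(a,2),q.round(2) if e<1 and a<1 else '')
E
```

```text
[0.2502 0.6239 0.1093 0.0148 0.377  0.092  0.3086] [ 0.042   0.021  -0.0004  0.0037 -0.003   0.0008 -0.0043  0.0049 -0.0021
 -0.0043  0.0018  0.0059]
(0.01, 0.055) 4 14.0 5.15 
(0.01, 0.055) 14 17.6 6.45 
(0.01, 0.055) 24 18.8 6.9 
(0.01, 0.055) 34 17.6 6.46 
(0.01, 0.055) 45 13.6 5.0 
(0.035, 0.055) 4 11.2 4.19 
(0.035, 0.055) 14 14.4 5.43 
(0.035, 0.055) 24 15.4 5.81 
(0.035, 0.055) 34 14.1 5.3 
(0.035, 0.055) 45 10.0 3.76 
(0.035, 0.085) 4 8.5 3.23 
(0.035, 0.085) 14 12.3 4.68 
(0.035, 0.085) 24 13.9 5.29 
(0.035, 0.085) 34 13.2 5.0 
(0.035, 0.085) 45 9.7 3.69 
(0.01, -0.06) 4 22.2 7.89 
(0.01, -0.06) 14 23.2 8.27 
(0.01, -0.06) 24 21.8 7.77 
(0.01, -0.06) 34 18.1 6.42 
(0.01, -0.06) 45 11.6 4.1 
(0.04, -0.06) 4 17.9 6.59 
(0.04, -0.06) 14 18.8 6.92 
(0.04, -0.06) 24 17.4 6.37 
(0.04, -0.06) 34 13.6 4.98 
(0.04, -0.06) 45 7.1 2.61 
(0.04, 0.0) 4 14.7 5.45 
(0.04, 0.0) 14 16.9 6.27 
(0.04, 0.0) 24 16.7 6.21 
(0.04, 0.0) 34 14.2 5.27 
(0.04, 0.0) 45 8.9 3.31
```

Reachability is limited by the hand's forward lean. If it leans sideways relative to the arm's radial direction, joint 6 is freed. So I'll yaw the whole hand and block to about 75 degrees above the box.

>>> {"op": "drive_tool", "data": {"steps": [[0,0,0,5,0,-8.6,1],[0,0,0,5,0,-8.6,1],[0,0,0,5,0,-8.6,1],[0,0,0,5,0,-8.6,1],[0,0,0,0,0,0,1]]}}

```text
time: 9.22
tool_pos: [0.5702, 0.2526, 0.1924]
orientation: [-2.55, -1.261, -0.598]
contact_force: [-0.4, -0.4, -2.3]
grip_width: 0.603
```

```bash
python3 - <<'E'
from g import *
s=read_state(); print([list(s[k].round(5).tolist()) for k in('joints','tool_pos','orientation')]); 
ct,zt=held('R',np.array([.5903,-.3038,.0792]),[3.082,.251,-.403]); ct=ct-.009*zt
m=R.from_rotvec(s['orientation']).as_matrix(); print('block z',m@zt,'yaw',np.degrees(np.arctan2(m[0,1],-m[1,1])))
E
```

```text
[[0.26456, 0.51192, -0.86695, 1.99502, 0.398, 0.39489, -1.44104], [0.57018, 0.25257, 0.19236], [-2.55007, -1.2607, -0.59807]]
block z [0.05222939 0.02381882 0.99835102] yaw 53.00194533142589
```

>>> {"op": "drive_tool", "data": {"steps": [[0,0,0,5,0,-8.6,1],[0,0,0,5,0,-8.6,1],[0,0,0,0,0,0,1],[0,0,0,0,0,0,1]]}}

```text
time: 9.72
tool_pos: [0.5672, 0.2569, 0.1932]
orientation: [-2.235, -1.643, -0.517]
contact_force: [0.4, 0.2, -1.9]
grip_width: 0.6
```

```bash
python3 - <<'E'
from g import *
s=read_state(); print([list(s[k].round(5).tolist()) for k in('joints','tool_pos','orientation')]); 
ct,zt=held('R',np.array([.5903,-.3038,.0792]),[3.082,.251,-.403]); ct=ct-.009*zt
M=pose(73,30); P=np.r_[tt(0,.06)[:2],.10+.055]-M@ct; print('P',P,M@zt)
delta(P,M)
E
```

```text
[[0.43433, 0.67729, -1.1197, 1.87792, 0.40639, 0.61547, -1.07614], [0.56718, 0.25694, 0.19322], [-2.23505, -1.6433, -0.51737]]
P [0.54385482 0.25865623 0.16821708] [-1.05391361e-04  1.67963258e-03  9.99998584e-01]
t 9.725 pos [0.5672 0.2569 0.1932] F [ 0.4  0.2 -1.9] w 0.6
shift(tool now) mm [-16.6 -21.8  20.6]  world [-23.3   1.7 -25. ]
turn deg [-2.15  2.2  -0.93]  shift in target axes [-17.  -22.8  19.1]
```

>>> {"op": "drive_tool", "data": {"steps": [[0,0,0,-2.1,2.2,-0.9,1],[-17,-23,19,0,0,0,1],[0,0,0,0,0,0,1],[0,0,0,0,0,0,1]]}}

```text
time: 10.22
tool_pos: [0.5449, 0.2578, 0.1697]
orientation: [-2.223, -1.65, -0.599]
contact_force: [0.9, -0.3, -1.0]
grip_width: 0.602
```

```bash
python3 - <<'E'
from g import *
s=read_state(); print(s['joints'].round(2))
ct,zt=held('R',np.array([.5903,-.3038,.0792]),[3.082,.251,-.403]); ct=ct-.009*zt
M=pose(73,30); P=np.r_[tt(0,.06)[:2],.10+.055]-M@ct
delta(P,M)
p,d=camera('scene'); np.savez('scene4.npz',p=p,d=d);c=cloud('scene',d)
cv2.imwrite('pics/scene4.png',cv2.resize(p[110:260,240:430,::-1],None,fx=4,fy=4,interpolation=cv2.INTER_CUBIC))
np.save('c4.npy',c)
E
```

```text
[ 0.43  0.66 -1.08  2.01  0.45  0.43 -1.11]
t 10.225 pos [0.5449 0.2578 0.1697] F [ 0.9 -0.3 -1. ] w 0.602
shift(tool now) mm [-0.4 -1.3  1.6]  world [-1.1  0.8 -1.5]
turn deg [ 0.01 -0.1   0.17]  shift in target axes [-0.4 -1.3  1.6]
```

View pics/scene4.png

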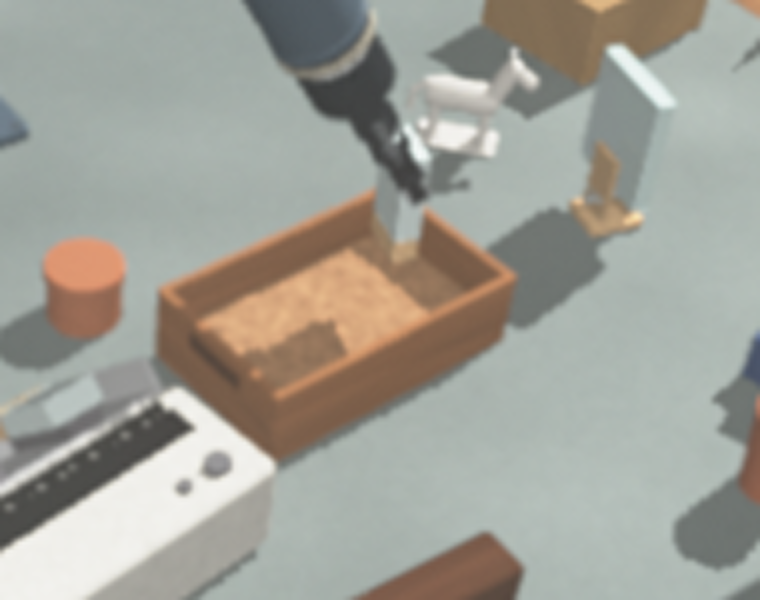

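>>> {"op": "drive_tool", "data": {"steps": [[-8,0,14,0,0,0,1],[-8,0,14,0,0,0,1],[-6,0,10,0,0,0,1],[0,0,0,0,0,0,1]]}}

```text
time: 10.78
tool_pos: [0.5451, 0.2569, 0.1247]
orientation: [-2.222, -1.649, -0.597]
contact_force: [-0.0, -0.2, -0.7]
grip_width: 0.606
```

```bash
python3 - <<'E'
from g import *
s=read_state(); print(s['joints'].round(2))
ct,zt=held('R',np.array([.5903,-.3038,.0792]),[3.082,.251,-.403]); ct=ct-.009*zt
M=pose(73,30); P=np.r_[tt(0,.06)[:2],.031+.055]-M@ct
delta(P,M)
E
```

```text
[ 0.37  0.7  -0.98  2.05  0.52  0.33 -1.14]
t 10.775 pos [0.5451 0.2569 0.1247] F [-0.  -0.2 -0.7] w 0.606
shift(tool now) mm [-11.6  -1.7  22.7]  world [ -1.2   1.7 -25.5]
turn deg [-0.1  -0.11  0.12]  shift in target axes [-11.6  -1.7  22.7]
```

>>> {"op": "drive_tool", "data": {"steps": [[-3,0,5,0,0,0,1],[-2.5,0,4.3,0,0,0,1],[-1,0,1.7,0,0,0,1],[0,0,0,0,0,0,1]]}}

```text
time: 11.28
tool_pos: [0.5451, 0.2567, 0.1122]
orientation: [-2.221, -1.649, -0.598]
contact_force: [0.1, -0.5, -1.6]
grip_width: 0.596
```

>>> {"op": "drive_tool", "data": {"steps": [[-1,0,1.7,0,0,0,1],[-1,0,1.7,0,0,0,1],[0,0,0,0,0,0,1]]}}

```text
time: 11.65
tool_pos: [0.545, 0.2566, 0.1082]
orientation: [-2.221, -1.649, -0.598]
contact_force: [0.3, 0.3, -0.8]
grip_width: 0.601
```

>>> {"op": "drive_tool", "data": {"steps": [[-0.8,0,1.3,0,0,0,1],[-0.8,0,1.3,0,0,0,1],[0,0,0,0,0,0,1]]}}

```text
time: 12.02
tool_pos: [0.545, 0.2566, 0.1051]
orientation: [-2.221, -1.649, -0.598]
contact_force: [-0.5, -0.2, -1.8]
grip_width: 0.6
```

>>> {"op": "drive_tool", "data": {"steps": [[-0.5,0,0.9,0,0,0,1],[0,0,0,0,0,0,1]]}}

```text
time: 12.28
tool_pos: [0.545, 0.2566, 0.1042]
orientation: [-2.221, -1.649, -0.598]
contact_force: [-0.4, -0.3, -2.4]
grip_width: 0.599
```

>>> {"op": "drive_tool", "data": {"steps": [[-0.5,0,0.9,0,0,0,1],[0,0,0,0,0,0,1]]}}

```text
time: 12.52
tool_pos: [0.545, 0.2566, 0.1031]
orientation: [-2.221, -1.649, -0.598]
contact_force: [0.2, 0.1, -1.4]
grip_width: 0.598
```

>>> {"op": "drive_tool", "data": {"steps": [[-0.5,0,0.9,0,0,0,1],[0,0,0,0,0,0,1]]}}

```text
time: 12.78
tool_pos: [0.545, 0.2567, 0.1021]
orientation: [-2.221, -1.649, -0.598]
contact_force: [0.2, -0.4, -1.4]
grip_width: 0.598
```

>>> {"op": "drive_tool", "data": {"steps": [[-0.5,0,0.9,0,0,0,1],[0,0,0,0,0,0,1]]}}

```text
time: 13.02
tool_pos: [0.545, 0.2567, 0.1011]
orientation: [-2.221, -1.649, -0.598]
contact_force: [0.1, -0.3, -1.9]
grip_width: 0.604
```

>>> {"op": "drive_tool", "data": {"steps": [[-0.5,0,0.9,0,0,0,1],[0,0,0,0,0,0,1]]}}

```text
time: 13.28
tool_pos: [0.545, 0.2567, 0.1001]
orientation: [-2.221, -1.649, -0.598]
contact_force: [0.2, 0.1, -0.7]
grip_width: 0.601
```

>>> {"op": "drive_tool", "data": {"steps": [[-0.5,0,0.9,0,0,0,1],[0,0,0,0,0,0,1]]}}

```text
time: 13.52
tool_pos: [0.545, 0.2567, 0.099]
orientation: [-2.221, -1.649, -0.598]
contact_force: [-0.0, 0.5, -1.7]
grip_width: 0.606
```

>>> {"op": "drive_tool", "data": {"steps": [[-0.5,0,0.9,0,0,0,1],[0,0,0,0,0,0,1]]}}

```text
time: 13.78
tool_pos: [0.545, 0.2567, 0.098]
orientation: [-2.221, -1.649, -0.598]
contact_force: [-1.1, -0.3, -0.9]
grip_width: 0.599
```

>>> {"op": "drive_tool", "data": {"steps": [[-0.5,0,0.9,0,0,0,1],[0,0,0,0,0,0,1]]}}

```text
time: 14.02
tool_pos: [0.5451, 0.2568, 0.0971]
orientation: [-2.221, -1.649, -0.598]
contact_force: [-0.1, -1.3, -0.7]
grip_width: 0.598
```

>>> {"op": "drive_tool", "data": {"steps": [[-0.5,0,0.9,0,0,0,1],[0,0,0,0,0,0,1]]}}

```text
time: 14.28
tool_pos: [0.5454, 0.2573, 0.0969]
orientation: [-2.221, -1.649, -0.6]
contact_force: [-2.6, -2.9, 10.6]
grip_width: 0.601
```

>>> {"op": "drive_tool", "data": {"steps": [[-0.5,0,0.9,0,0,0,1],[0,0,0,0,0,0,1]]}}

```text
time: 14.52
tool_pos: [0.546, 0.2583, 0.0967]
orientation: [-2.22, -1.649, -0.603]
contact_force: [-2.4, -1.9, 12.8]
grip_width: 0.604
```

```bash
python3 - <<'E'
from g import *
p,d=camera('scene'); np.savez('scene5.npz',p=p,d=d);c=cloud('scene',d)
cv2.imwrite('pics/scene5.png',cv2.resize(p[130:205,290:390,::-1],None,fx=8,fy=8,interpolation=cv2.INTER_CUBIC))
for v in range(150,186,2): print(v,[tuple((c[v,u]*1e3).round().astype(int)) for u in (334,338,342,346)], p[v,340])
E
```

```text
150 [(np.int64(562), np.int64(199), np.int64(224)), (np.int64(349), np.int64(418), np.int64(2)), (np.int64(356), np.int64(434), np.int64(1)), (np.int64(358), np.int64(455), np.int64(-6))] [111 116 113]
152 [(np.int64(559), np.int64(202), np.int64(213)), (np.int64(356), np.int64(412), np.int64(-2)), (np.int64(362), np.int64(430), np.int64(-4)), (np.int64(369), np.int64(445), np.int64(-5))] [139 147 143]
154 [(np.int64(549), np.int64(213), np.int64(193)), (np.int64(364), np.int64(406), np.int64(-4)), (np.int64(370), np.int64(424), np.int64(-8)), (np.int64(385), np.int64(432), np.int64(0))] [170 180 174]
156 [(np.int64(554), np.int64(210), np.int64(189)), (np.int64(455), np.int64(322), np.int64(79)), (np.int64(384), np.int64(412), np.int64(-4)), (np.int64(392), np.int64(427), np.int64(-4))] [181 172 159]
158 [(np.int64(569), np.int64(197), np.int64(196)), (np.int64(463), np.int64(316), np.int64(77)), (np.int64(391), np.int64(407), np.int64(-8)), (np.int64(400), np.int64(421), np.int64(-7))] [221 198 174]
160 [(np.int64(574), np.int64(194), np.int64(192)), (np.int64(561), np.int64(225), 
[... 1864 characters left out ...]
, np.int64(247), np.int64(88)), (np.int64(532), np.int64(307), np.int64(32))] [166 174 170]
180 [(np.int64(546), np.int64(234), np.int64(64)), (np.int64(563), np.int64(237), np.int64(76)), (np.int64(570), np.int64(251), np.int64(74)), (np.int64(537), np.int64(304), np.int64(26))] [176 185 181]
182 [(np.int64(546), np.int64(236), np.int64(53)), (np.int64(567), np.int64(235), np.int64(70)), (np.int64(572), np.int64(250), np.int64(67)), (np.int64(547), np.int64(296), np.int64(28))] [176 185 181]
184 [(np.int64(550), np.int64(233), np.int64(49)), (np.int64(564), np.int64(240), np.int64(55)), (np.int64(553), np.int64(271), np.int64(33)), (np.int64(560), np.int64(284), np.int64(33))] [173 180 175]
```

View pics/scene5.png

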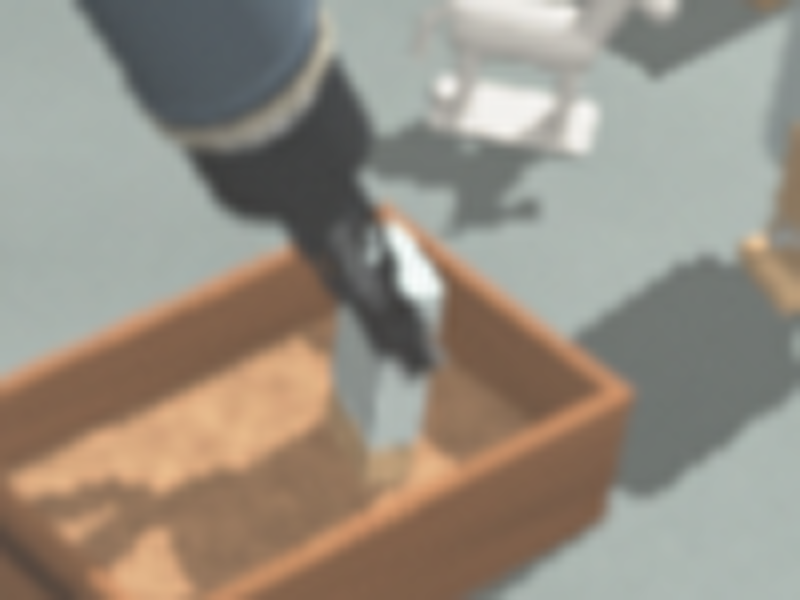

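Contact felt at TCP z ≈ 0.097 with Fz stepping from about -1 to +12 N. Ease off slightly and release.

>>> {"op": "drive_tool", "data": {"steps": [[0.4,0,-0.7,0,0,0,1],[0,0,0,0,0,0,1]], "squeeze": 20}}

```text
time: 14.82
tool_pos: [0.5458, 0.2577, 0.0968]
orientation: [-2.22, -1.649, -0.602]
contact_force: [-0.4, 1.3, 6.6]
grip_width: 0.598
```

>>> {"op": "drive_tool", "data": {"steps": [[0,0,0,0,0,0,-0.4],[0,0,0,0,0,0,-0.6],[0,0,0,0,0,0,-0.6],[0,0,0,0,0,0,-0.6]]}}

```text
time: 15.32
tool_pos: [0.545, 0.2567, 0.0957]
orientation: [-2.221, -1.649, -0.598]
contact_force: [0.7, -0.1, -0.7]
grip_width: 0.8
```

```bash
python3 - <<'E'
from g import *
p,d=camera('scene'); np.savez('scene6.npz',p=p,d=d)
cv2.imwrite('pics/scene6.png',cv2.resize(p[130:205,290:390,::-1],None,fx=8,fy=8,interpolation=cv2.INTER_CUBIC))
E
```

```text
(no output)
```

View pics/scene6.png

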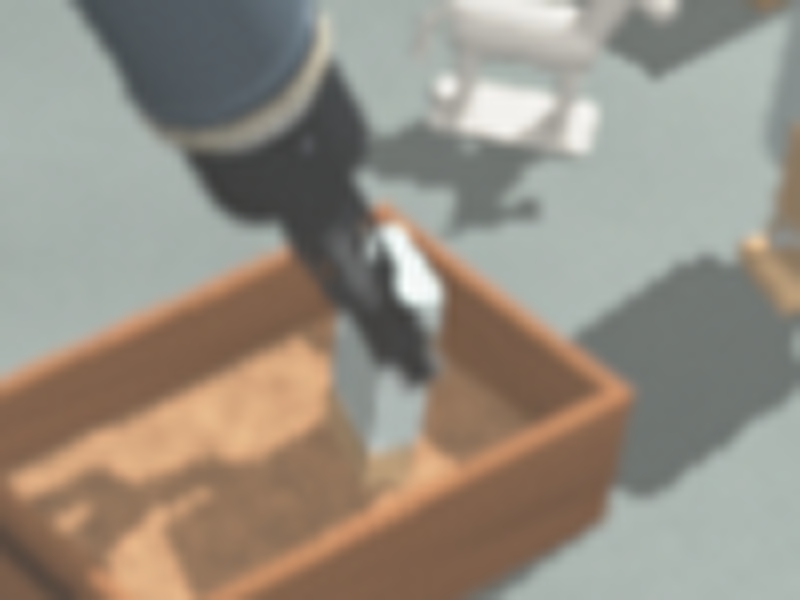

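The block still stands with the fingers clear of it. Withdraw straight back along the tool axis.

>>> {"op": "drive_tool", "data": {"steps": [[0,0,-8,0,0,0,-0.6],[0,0,-25,0,0,0,-0.6],[0,0,-45,0,0,0,-0.6],[0,0,-45,0,0,0,-0.6],[0,0,-45,0,0,0,-1]], "squeeze": 50}}

```text
time: 16.0
tool_pos: [0.5201, 0.1751, 0.2426]
orientation: [-2.221, -1.65, -0.598]
contact_force: [0.9, -0.7, 0.3]
grip_width: 0.979
```

```bash
python3 - <<'E'
from g import *
for n_ in("scene","top"):
    p,d=camera(n_); np.savez(n_+'7.npz',p=p,d=d)
    cv2.imwrite(f'pics/{n_}7.png',cv2.resize(p[:,:,::-1],(800,600)))
s=read_state(); print([list(s[k].round(5).tolist()) for k in('joints','tool_pos','orientation')]); 
E
```

```text
[[0.77394, 0.60862, -1.35285, 1.9884, 0.34621, 0.64115, -0.95461], [0.52211, 0.17398, 0.24432], [-2.22522, -1.64707, -0.60383]]
```

View pics/scene7.png

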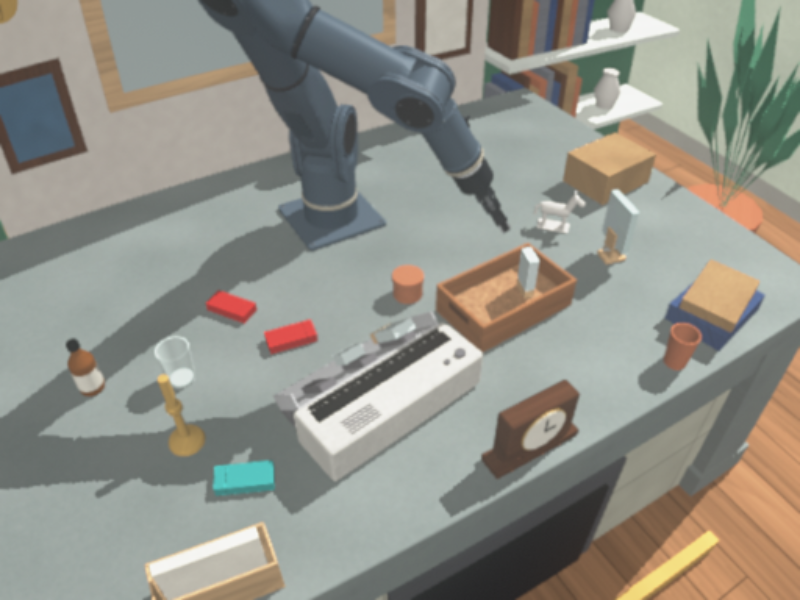

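View pics/top7.png

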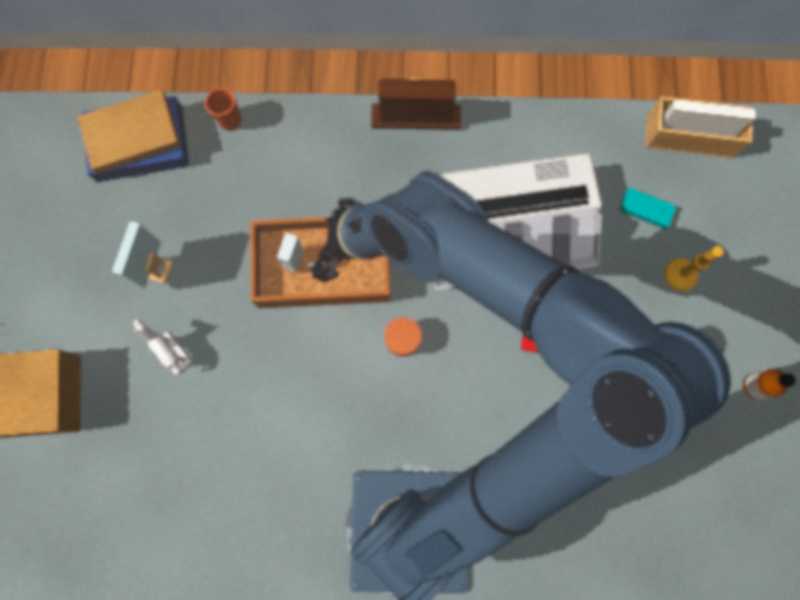

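First block stands in the box at (289,252) in the top view, and nothing else has moved. Now the second block, picked with more back-lean (-25 degrees) so the placing lean is only 20 degrees.

```bash
python3 - <<'E'
from g import *
M=pose(9.5,-25)
P=CB['L']+.015*za+.015*M[:,2]; print('final',P)
delta(P-.15*M[:,2],M)
a=np.load('top7.npz');c=cloud('top',a['d'])
p=a['p'].astype(int)
m=np.zeros((384,512),bool);m[145:180,165:215]=1
m&=(p[...,1]>=p[...,0])&(p[...,1]>150); print('block1 top',np.median(c[m],0).round(3),m.sum())
E
```

```text
final [ 0.55361896 -0.107805    0.07832926]
t 16.1 pos [0.5221 0.174  0.2443] F [-0.   0.3  0.1] w 1.001
shift(tool now) mm [-215.8  169.3  -90.1]  world [  94.  -271.3  -30. ]
turn deg [ -2.78 -49.39  65.71]  shift in target axes [ 56.2 283.1   7. ]
block1 top [0.541 0.249 0.14 ] 139
```

>>> {"op": "drive_tool", "data": {"steps": [[-43,34,-25,0,0,0,-1],[-43,34,-25,0,0,0,-1],[0,0,0,-0.3,-6.2,8.2,-1],[0,0,0,-0.3,-6.2,8.2,-1],[0,0,0,-0.3,-6.2,8.2,-1]]}}

```text
time: 16.73
tool_pos: [0.5566, 0.0607, 0.2414]
orientation: [-2.685, -1.22, -0.14]
contact_force: [-0.1, 0.4, -1.2]
grip_width: 1.0
```

>>> {"op": "drive_tool", "data": {"steps": [[0,0,0,-0.3,-6.2,8.2,-1],[0,0,0,-0.3,-6.2,8.2,-1],[0,0,0,-0.3,-6.2,8.2,-1],[0,0,0,-0.3,-6.2,8.2,-1],[0,0,0,-0.3,-6.2,8.2,-1]]}}

```text
time: 17.35
tool_pos: [0.5568, 0.0619, 0.2413]
orientation: [3.017, 0.257, -0.689]
contact_force: [0.2, -0.5, -0.2]
grip_width: 1.002
```

```bash
python3 - <<'E'
from g import *
M=pose(9.5,-25)
P=CB['L']+.015*za+.015*M[:,2]
delta(P-.15*M[:,2],M); print(read_state()['joints'].round(2))
E
```

```text
t 17.35 pos [0.5568 0.0619 0.2413] F [ 0.2 -0.5 -0.2] w 1.002
shift(tool now) mm [ 40.2 167.   10.5]  world [  59.4 -159.2  -27.1]
turn deg [0.03 0.72 0.22]  shift in target axes [ 40.7 166.8  10.9]
[ 0.16  0.73 -0.69  1.33  0.3   1.67 -1.93]
```

>>> {"op": "drive_tool", "data": {"steps": [[13,56,0,0,0.7,0.2,-1],[13,56,0,0,0,0,-1],[14,55,11,0,0,0,-1],[0,0,50,0,0,0,-1],[0,0,0,0,0,0,-1]]}}

```text
time: 17.98
tool_pos: [0.5928, -0.1026, 0.1654]
orientation: [3.023, 0.257, -0.678]
contact_force: [0.5, 0.3, 0.9]
grip_width: 0.997
```

```bash
python3 - <<'E'
from g import *
M=pose(9.5,-25)
P=CB['L']+.015*za+.015*M[:,2]
delta(P,M); print(read_state()['joints'].round(2))
p,d=camera('scene')
cv2.imwrite('pics/scene8.png',cv2.resize(p[170:310,150:340,::-1],None,fx=4,fy=4,interpolation=cv2.INTER_CUBIC))
E
```

```text
t 17.975 pos [ 0.5928 -0.1026  0.1654] F [0.5 0.3 0.9] w 0.997
shift(tool now) mm [ 1.4 -1.1 95.6]  world [-39.1  -5.2 -87. ]
turn deg [-0.12  0.25  0.23]  shift in target axes [ 1.  -1.3 95.6]
[ 0.35  0.83 -0.64  1.31  0.43  1.6  -1.72]
```

View pics/scene8.png

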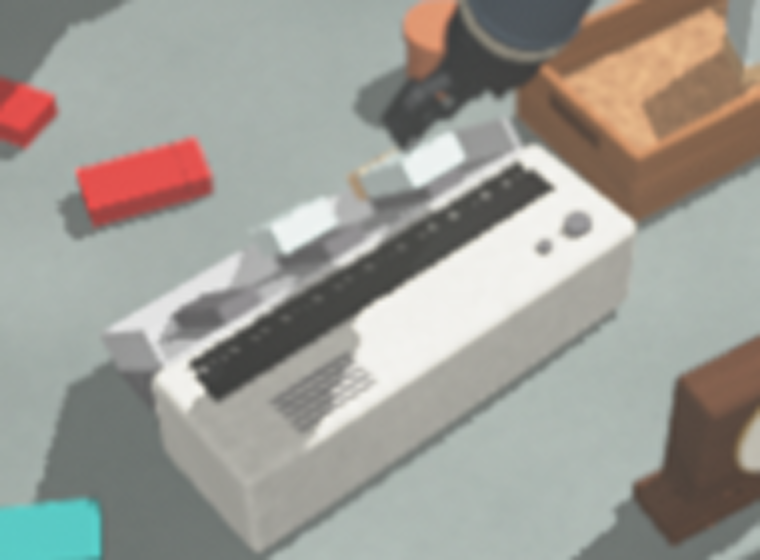

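The hand lines up above the left block at (410,165), and the offcut is undisturbed at (300,225). Descend.

>>> {"op": "drive_tool", "data": {"steps": [[1,-1,30,0,0,0,-1],[0,0,30,0,0,0,-1],[0,0,22,0,0,0,-1],[0,0,13,0,0,0,-1],[0,0,0,0,0,0,-1]]}}

```text
time: 18.65
tool_pos: [0.5575, -0.1063, 0.0822]
orientation: [3.025, 0.258, -0.666]
contact_force: [-0.2, 0.3, 0.8]
grip_width: 1.001
```

```bash
python3 - <<'E'
from g import *
M=pose(9.5,-25)
P=CB['L']+.015*za+.015*M[:,2]
delta(P,M); print(read_state()['joints'].round(2))
E
```

```text
t 18.65 pos [ 0.5575 -0.1063  0.0822] F [-0.2  0.3  0.8] w 1.001
shift(tool now) mm [-2.1  0.9  5.2]  world [-3.9 -1.5 -3.9]
turn deg [-0.04 -0.18  0.26]  shift in target axes [-2.1  0.9  5.2]
[ 0.39  0.87 -0.63  1.5   0.47  1.39 -1.77]
```

>>> {"op": "drive_tool", "data": {"steps": [[-2,1,3,0,0,0,-1],[0,0,0,0,0,0,0],[0,0,0,0,0,0,1],[0,0,0,0,0,0,1],[0,0,0,0,0,0,1]], "squeeze": 60}}

```text
time: 19.27
tool_pos: [0.5546, -0.1083, 0.0805]
orientation: [3.025, 0.256, -0.665]
contact_force: [0.9, -1.3, 5.7]
grip_width: 0.602
```

>>> {"op": "drive_tool", "data": {"steps": [[0,0,0,0,0,0,1],[0,0,0,0,0,0,1]]}}

```text
time: 19.52
tool_pos: [0.5546, -0.1083, 0.0805]
orientation: [3.025, 0.257, -0.665]
contact_force: [1.5, -1.3, 6.3]
grip_width: 0.602
```

```bash
python3 - <<'E'
from g import *
s=read_state(); print([list(s[k].round(5).tolist()) for k in('joints','tool_pos','orientation')]); 
E
```

```text
[[0.38967, 0.86733, -0.63239, 1.50691, 0.47652, 1.38299, -1.77301], [0.55456, -0.10827, 0.08045], [3.02476, 0.25652, -0.66507]]
```

>>> {"op": "drive_tool", "data": {"steps": [[-4,0,-9,0,0,0,1],[-10,0,-22,0,0,0,1],[-20,0,-43,0,0,0,1],[-20,0,-43,0,0,0,1],[-20,0,-43,0,0,0,1]]}}

```text
time: 20.15
tool_pos: [0.554, -0.1085, 0.2579]
orientation: [3.025, 0.258, -0.667]
contact_force: [-0.0, 0.2, -2.7]
grip_width: 0.597
```

```bash
cat >> g.py <<'E'
HL=held('L',np.array([.55456,-.10827,.08045]),[3.02476,.25652,-.66507])
E
python3 - <<'E'
from g import *
p,d=camera('scene')
cv2.imwrite('pics/scene9.png',cv2.resize(p[120:270,150:340,::-1],None,fx=4,fy=4,interpolation=cv2.INTER_CUBIC))
ct,zt=HL; print(ct,zt); ct=ct-.009*zt
M=pose(65,20); P=np.r_[tt(0,-.06)[:2],.13+.055]-M@ct; print('P',P,M@zt)
delta(P,M); print(read_state()['joints'].round(2))
E
```

```text
[-0.00500843 -0.00063077  0.00135944] [ 3.45453847e-01  4.56844582e-04 -9.38435630e-01]
P [0.55114924 0.13572395 0.19699038] [0.00195936 0.00312088 0.99999321]
t 20.2 pos [ 0.5556 -0.1079  0.264 ] F [1.  1.1 3.3] w 0.599
shift(tool now) mm [  61.2 -240.8   46.3]  world [ -4.4 243.6 -67. ]
turn deg [ -2.28  40.81 -56.59]  shift in target axes [ 182.8 -107.   137.9]
[ 0.4   0.69 -0.67  1.32  0.38  1.7  -1.68]
```

View pics/scene9.png

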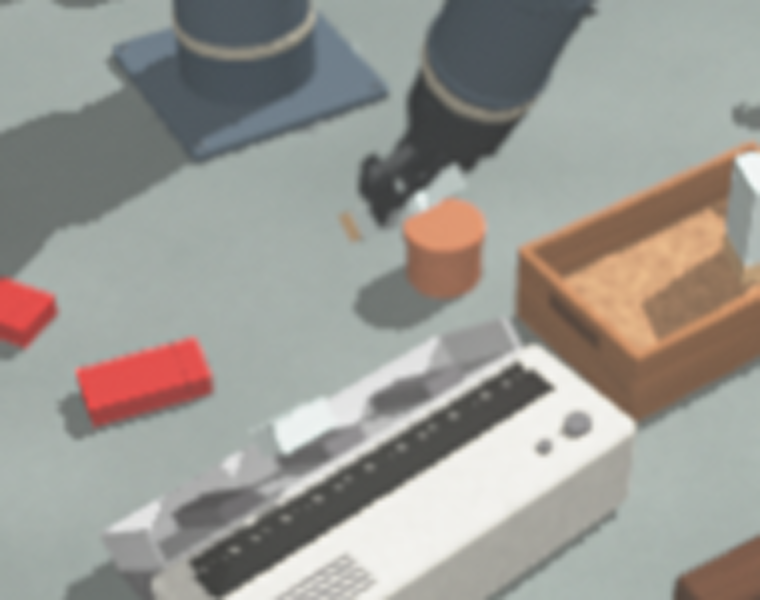

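>>> {"op": "drive_tool", "data": {"steps": [[15,-60,0,0,0,0,1],[15,-60,0,0,0,0,1],[15,-60,0,0,0,0,1],[15,-60,0,0,0,0,1],[0,0,0,-0.4,5.8,-8.1,1]]}}

```text
time: 20.82
tool_pos: [0.5661, 0.1447, 0.2296]
orientation: [-3.056, -0.499, 0.521]
contact_force: [-0.2, -2.0, -1.7]
grip_width: 0.596
```

>>> {"op": "drive_tool", "data": {"steps": [[0,0,0,-0.4,5.8,-8.1,1],[0,0,0,-0.4,5.8,-8.1,1],[0,0,0,-0.4,5.8,-8.1,1],[0,0,0,-0.4,5.8,-8.1,1],[0,0,0,-0.3,5.8,-8.1,1]]}}

```text
time: 21.45
tool_pos: [0.567, 0.1373, 0.232]
orientation: [-2.607, -1.43, -0.277]
contact_force: [0.6, -0.3, -2.6]
grip_width: 0.605
```

>>> {"op": "drive_tool", "data": {"steps": [[0,0,0,-0.3,5.8,-8.1,1],[0,0,0,0,0,0,1]]}}

```text
time: 21.7
tool_pos: [0.5667, 0.1342, 0.2304]
orientation: [-2.47, -1.571, -0.415]
contact_force: [0.4, -1.0, -2.5]
grip_width: 0.6
```

```bash
python3 - <<'E'
from g import *
ct,zt=HL; ct=ct-.009*zt
M=pose(65,20); P=np.r_[tt(0,-.06)[:2],.13+.055]-M@ct
delta(P,M); print(read_state()['joints'].round(2))
E
```

```text
t 21.7 pos [0.5667 0.1342 0.2304] F [ 0.4 -1.  -2.5] w 0.6
shift(tool now) mm [-16.  -14.5  29.9]  world [-15.6   1.5 -33.5]
turn deg [-0.31  0.7  -0.15]  shift in target axes [-16.4 -14.7  29.6]
[ 0.61  0.58 -1.17  1.85  0.43  0.81 -1.12]
```

>>> {"op": "drive_tool", "data": {"steps": [[0,0,0,-0.3,0.7,-0.2,1],[-16,-15,29.5,0,0,0,1],[0,0,0,0,0,0,1],[0,0,0,0,0,0,1]]}}

```text
time: 22.2
tool_pos: [0.553, 0.1401, 0.1996]
orientation: [-2.46, -1.577, -0.441]
contact_force: [-0.1, 0.4, -2.2]
grip_width: 0.6
```

```bash
python3 - <<'E'
from g import *
ct,zt=HL; ct=ct-.009*zt
M=pose(65,20); P=np.r_[tt(0,-.06)[:2],.13+.055]-M@ct
delta(P,M); print(read_state()['joints'].round(2))
p,d=camera('scene');c=cloud('scene',d)
cv2.imwrite('pics/scene10.png',cv2.resize(p[100:250,240:430,::-1],None,fx=4,fy=4,interpolation=cv2.INTER_CUBIC))
np.savez('scene10.npz',p=p,c=c)
k,D,r,t=K('scene');s=read_state(); m=R.from_rotvec(s['orientation']).as_matrix()
pts=np.array([s['tool_pos']+m@(ct+f*zt) for f in(-.055,.055)])
print((cv2.projectPoints(pts,R.from_matrix(r).as_rotvec(),t,k,D)[0].reshape(-1,2)-[240,100])*4)
E
```

```text
t 22.2 pos [0.553  0.1401 0.1996] F [-0.1  0.4 -2.2] w 0.6
shift(tool now) mm [-5.4  0.1  0.8]  world [-1.9 -4.4 -2.6]
turn deg [ 0.07 -0.19  0.34]  shift in target axes [-5.4  0.2  0.8]
[ 0.6   0.59 -1.14  1.94  0.47  0.7  -1.16]
[[298.7275423  300.88908126]
 [309.86766191 197.99730818]]
```

View pics/scene10.png

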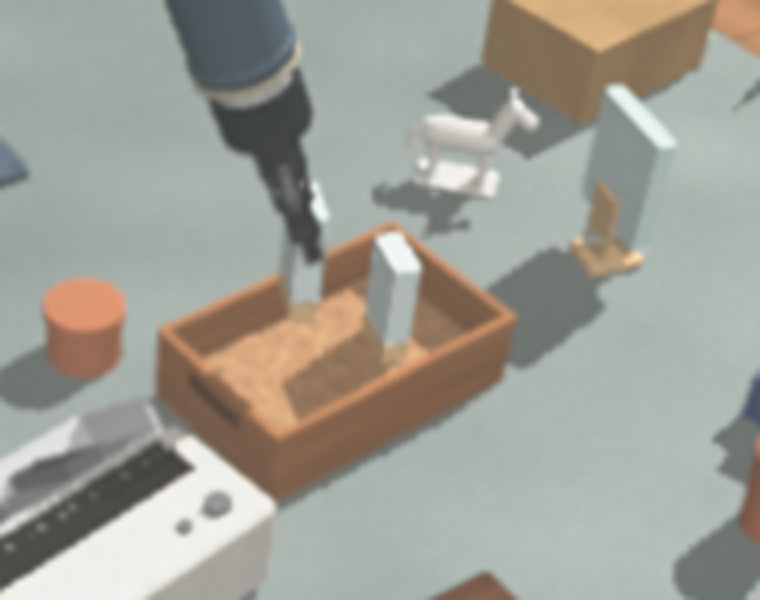

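The block is upright over the near half of the box, with its foot at about (303,312). The first block is standing at (393,290). Lowering.

>>> {"op": "drive_tool", "data": {"steps": [[-9,0,22,0,0,0,1],[-8,0,22,0,0,0,1],[-8,0,20,0,0,0,1],[-2,0,6,0,0,0,1],[0,0,0,0,0,0,1]]}}

```text
time: 22.88
tool_pos: [0.5523, 0.1382, 0.1239]
orientation: [-2.46, -1.576, -0.44]
contact_force: [-0.4, -0.6, -1.7]
grip_width: 0.605
```

```bash
python3 - <<'E'
from g import *
ct,zt=HL; ct=ct-.009*zt
M=pose(65,20); P=np.r_[tt(0,-.06)[:2],.030+.055]-M@ct
delta(P,M); print(P,read_state()['joints'].round(2))
E
```

```text
t 22.875 pos [0.5523 0.1382 0.1239] F [-0.4 -0.6 -1.7] w 0.605
shift(tool now) mm [-11.8  -0.1  24.4]  world [ -1.1  -2.5 -27. ]
turn deg [ 0.05 -0.18  0.3 ]  shift in target axes [-11.8   0.   24.4]
[0.55114924 0.13572395 0.09699038] [ 0.51  0.66 -1.    2.03  0.6   0.53 -1.24]
```

>>> {"op": "drive_tool", "data": {"steps": [[-2,0,5,0,0,0,1],[-2,0,5,0,0,0,1],[-1,0,2,0,0,0,1],[0,0,0,0,0,0,1]]}}

```text
time: 23.38
tool_pos: [0.5513, 0.1372, 0.1102]
orientation: [-2.46, -1.576, -0.438]
contact_force: [-0.1, 0.4, -1.4]
grip_width: 0.598
```

>>> {"op": "drive_tool", "data": {"steps": [[-0.7,0,2,0,0,0,1],[-0.7,0,2,0,0,0,1],[0,0,0,0,0,0,1]]}}

```text
time: 23.75
tool_pos: [0.5513, 0.1373, 0.1059]
orientation: [-2.46, -1.576, -0.438]
contact_force: [-0.4, 0.2, -2.3]
grip_width: 0.606
```

>>> {"op": "drive_tool", "data": {"steps": [[-0.5,0,1.5,0,0,0,1],[0,0,0,0,0,0,1]]}}

```text
time: 24.0
tool_pos: [0.5514, 0.1373, 0.1044]
orientation: [-2.46, -1.576, -0.439]
contact_force: [-0.0, 0.4, -3.0]
grip_width: 0.6
```

>>> {"op": "drive_tool", "data": {"steps": [[-0.4,0,1,0,0,0,1],[0,0,0,0,0,0,1]]}}

```text
time: 24.25
tool_pos: [0.5514, 0.1373, 0.1033]
orientation: [-2.46, -1.576, -0.439]
contact_force: [-0.5, -0.1, -1.7]
grip_width: 0.603
```

>>> {"op": "drive_tool", "data": {"steps": [[-0.4,0,1,0,0,0,1],[0,0,0,0,0,0,1]]}}

```text
time: 24.5
tool_pos: [0.5514, 0.1373, 0.1023]
orientation: [-2.46, -1.576, -0.439]
contact_force: [0.3, -0.4, -2.1]
grip_width: 0.604
```

>>> {"op": "drive_tool", "data": {"steps": [[-0.4,0,1,0,0,0,1],[0,0,0,0,0,0,1]]}}

```text
time: 24.75
tool_pos: [0.5514, 0.1372, 0.1012]
orientation: [-2.46, -1.576, -0.439]
contact_force: [-0.1, -0.1, -2.3]
grip_width: 0.604
```

>>> {"op": "drive_tool", "data": {"steps": [[-0.4,0,1,0,0,0,1],[0,0,0,0,0,0,1]]}}

```text
time: 25.0
tool_pos: [0.5514, 0.1372, 0.1001]
orientation: [-2.46, -1.576, -0.439]
contact_force: [0.3, 0.2, -3.1]
grip_width: 0.601
```

>>> {"op": "drive_tool", "data": {"steps": [[-0.4,0,1,0,0,0,1],[0,0,0,0,0,0,1]]}}

```text
time: 25.25
tool_pos: [0.5514, 0.1372, 0.099]
orientation: [-2.46, -1.576, -0.439]
contact_force: [-0.7, 0.8, -1.8]
grip_width: 0.599
```

>>> {"op": "drive_tool", "data": {"steps": [[-0.4,0,1,0,0,0,1],[0,0,0,0,0,0,1]]}}

```text
time: 25.5
tool_pos: [0.5514, 0.1371, 0.0979]
orientation: [-2.46, -1.576, -0.439]
contact_force: [0.4, 0.1, -2.1]
grip_width: 0.599
```

>>> {"op": "drive_tool", "data": {"steps": [[-0.4,0,1,0,0,0,1],[0,0,0,0,0,0,1]]}}

```text
time: 25.75
tool_pos: [0.5513, 0.1371, 0.0968]
orientation: [-2.46, -1.576, -0.439]
contact_force: [-0.1, -0.2, -2.2]
grip_width: 0.603
```

>>> {"op": "drive_tool", "data": {"steps": [[-0.4,0,1,0,0,0,1],[0,0,0,0,0,0,1]]}}

```text
time: 26.0
tool_pos: [0.5515, 0.1373, 0.0962]
orientation: [-2.46, -1.576, -0.44]
contact_force: [-1.6, -1.0, 4.4]
grip_width: 0.601
```

>>> {"op": "drive_tool", "data": {"steps": [[-0.4,0,1,0,0,0,1],[0,0,0,0,0,0,1]]}}

```text
time: 26.25
tool_pos: [0.5517, 0.1375, 0.0961]
orientation: [-2.46, -1.577, -0.441]
contact_force: [-7.1, -5.1, 19.5]
grip_width: 0.6
```

>>> {"op": "drive_tool", "data": {"steps": [[-0.4,0,1,0,0,0,1],[0,0,0,0,0,0,1]]}}

```text
time: 26.5
tool_pos: [0.5524, 0.138, 0.0959]
orientation: [-2.46, -1.577, -0.444]
contact_force: [-6.5, -6.0, 26.5]
grip_width: 0.596
```

Contact at TCP z ≈ 0.0963, with force up to 26 N. Ease off before releasing.

>>> {"op": "drive_tool", "data": {"steps": [[0.6,0,-1.6,0,0,0,1],[0,0,0,0,0,0,1]], "squeeze": 40}}

```text
time: 26.75
tool_pos: [0.5518, 0.1373, 0.096]
orientation: [-2.46, -1.576, -0.441]
contact_force: [-2.1, -2.2, 9.6]
grip_width: 0.6
```

>>> {"op": "drive_tool", "data": {"steps": [[0,0,-0.3,0,0,0,1],[0,0,0,0,0,0,-0.4],[0,0,0,0,0,0,-0.6],[0,0,0,0,0,0,-0.6],[0,0,0,0,0,0,-0.6]], "squeeze": 20}}

```text
time: 27.38
tool_pos: [0.5512, 0.137, 0.0956]
orientation: [-2.46, -1.576, -0.439]
contact_force: [0.4, 0.5, 1.0]
grip_width: 0.802
```

```bash
python3 - <<'E'
from g import *
p,d=camera('scene')
cv2.imwrite('pics/scene11.png',cv2.resize(p[130:220,270:390,::-1],None,fx=6,fy=6,interpolation=cv2.INTER_CUBIC))
print(read_state()['tool_pos'],read_state()['contact_force'])
E
```

```text
[0.55126606 0.13699229 0.09565916] [-0.13919041  0.3891311  -0.18960993]
```

View pics/scene11.png

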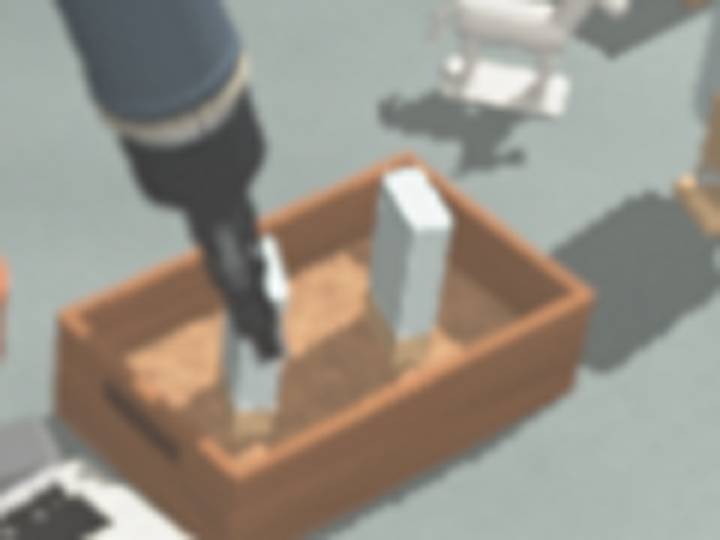

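Both blocks are standing, at (255,340) and (415,265). Withdraw along the tool axis.

>>> {"op": "drive_tool", "data": {"steps": [[0,0,-8,0,0,0,-0.6],[0,0,-25,0,0,0,-0.6],[0,0,-50,0,0,0,-0.6],[0,0,-50,0,0,0,-0.6],[0,0,-50,0,0,0,-0.6]]}}

```text
time: 28.05
tool_pos: [0.524, 0.0794, 0.2694]
orientation: [-2.46, -1.577, -0.439]
contact_force: [1.5, -0.4, -0.1]
grip_width: 0.798
```

>>> {"op": "drive_tool", "data": {"steps": [[-50,0,-30,0,0,0,-0.6],[-50,0,-30,0,0,0,-0.6],[-50,0,0,0,0,0,-0.6],[0,0,0,0,0,0,-0.6],[0,0,0,0,0,0,-0.6]]}}

```text
time: 28.68
tool_pos: [0.4571, -0.0664, 0.2727]
orientation: [-2.46, -1.576, -0.44]
contact_force: [0.9, 0.3, 0.7]
grip_width: 0.8
```

```bash
python3 - <<'E'
from g import *
for n_ in("scene","top"):
    p,d=camera(n_); np.savez(n_+'12.npz',p=p,d=d)
    cv2.imwrite(f'pics/{n_}12.png',cv2.resize(p[:,:,::-1],(800,600)))
c=cloud('top',d);p=p.astype(int)
m=np.zeros((384,512),bool);m[140:195,160:250]=1
m&=(p[...,1]>=p[...,0])&(p[...,1]>150)
N,l,s,ce=cv2.connectedComponentsWithStats(m.astype(np.uint8))
for k in range(1,N):
    if s[k,4]>30:
        P=c[l==k]; hi=P[:,2]>.12; print(ce[k],'top',np.median(P[hi],0).round(3),hi.sum())
m=np.zeros((384,512),bool);m[155:185,318:345]=1; m&=(p[...,1]-p[...,0]>5)&(p[...,1]>170)
print('offcut px',np.argwhere(m).mean(0)[::-1])
# scene verticality
print(read_state()['contact_force'],read_state()['time'])
E
```

```text
[183.55555556 158.6984127 ] top [0.543 0.248 0.141] 124
[221.77857143 158.93571429] top [0.546 0.131 0.141] 126
offcut px [nan nan]
[ 0.67995586 -0.07665141  0.54652124] 28.775<stdin>:13: RuntimeWarning: Mean of empty slice.
  ret = um.true_divide(
```

View pics/scene12.png

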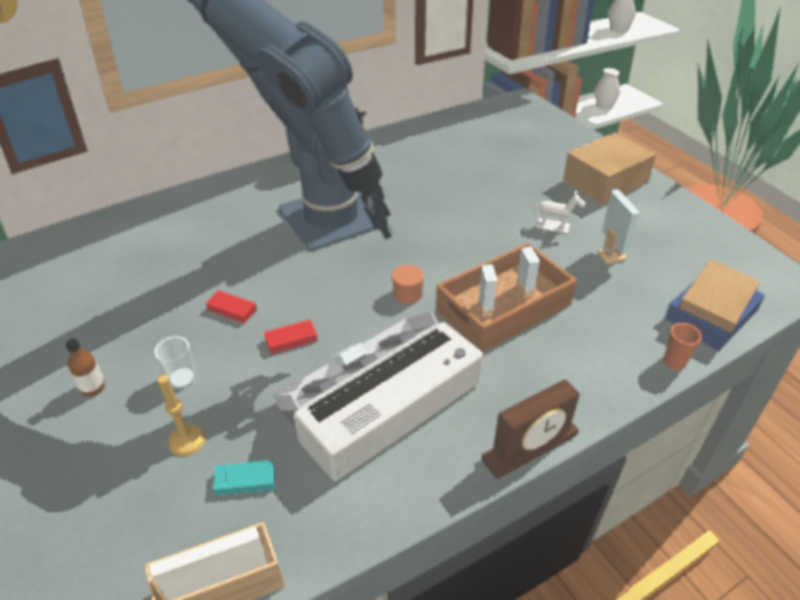

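View pics/top12.png

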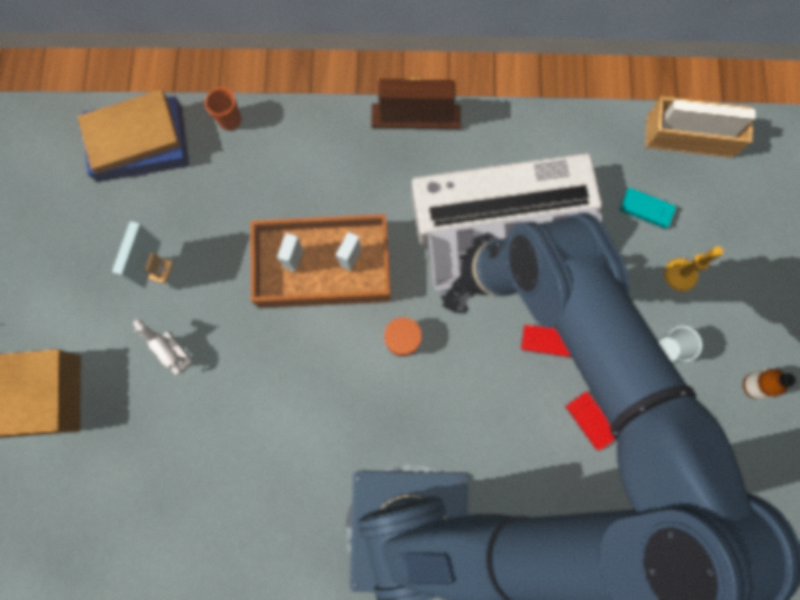

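Both tops are at z 0.141, which is the cork at about 0.031 plus 110 mm, so both stand flat. The offcut is at (353,354) in the scene view, as at the start. The hand is free of everything.

```bash
python3 -c "
from bench import *
print(hand_in())"
```

```text
the job is handed in; nothing more can be done
None
```

I lifted both blocks with bamboo feet off the tray and stood them upright in the carry box. I felt for the cork floor before each release. The job was handed in at about 29 s of the 64 s; no verdict is reported.

**Last checks:**
- **Blocks:** both tops measured z ≈ 0.141 m, which fits 110 mm blocks standing flat on cork at about 0.031 m. They are about 117 mm apart inside the walls.
- **Robot:** it was clear of everything, with the force reading only noise.
- **Offcut and bystanders:** the offcut and the bystanders looked unmoved by eye in the scene view. The automatic offcut check in the top view failed because the arm hid it.

**What went off plan:**
- **First placing:** the arm reached two joint limits on the way down. I raised the block, turned the hand sideways and lowered it again.
- **First block's grasp:** the block hung about 9 mm lower in the fingers than I calculated. I corrected for this by depth, and applied the same correction to the second block.
- **Second touchdown:** I pressed with up to about 26 N before easing off, under the 45 N limit. The first pressed with about 13 N.

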